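# Hook temperature clips onto a battery module and switch on the logger

### The arm

A 6-joint arm with a two-finger parallel gripper is mounted at the origin on the work surface. World frame = base frame: x ahead of the robot, y to its left, z up, the work surface at z = 0. Lengths are in m, angles in rad, forces in N, time in s.
With the tool pointing down it reaches from about 0.25 to 0.725 m from the base axis. Payload 9.7 kg.
Tool frame: the origin (TCP) lies midway between the tips of the shut fingers; the grasp point (between the pads) lies 19 mm behind it; z points along the fingers, y is the line along which they close (so a half turn about z gives the same grasp; the last joint's range is limited). The gripper opens to 85 mm and grips with 20 to 120 N. Pads are 22 mm wide; open, the fingers measure 114 mm over their backs; the gripper's body (76 mm by 85 mm) begins 54 mm behind the grasp point. The pads swing forward as they close: fully open they stand 13 mm farther back than shut.
Start: joints at [1.127, 0.087, 0.176, 1.66, 0, 1.571], TCP at [0.236, 0.497, 0.196] pointing down, gripper open.
Joint ranges: [-3.13, 3.13], [-0.85, 1.81], [-1.15, 1.24], [-2.2, 2.28], [-1.44, 1.52], [-3.14, 3.14]. Speed limits (rad/s): [2.22, 2.22, 2.57, 3.14, 3.14, 3.14].

### API

Orientations are given as a rotation vector (axis times angle).
In Python, from rig import observe, capture, calibration, hand_in, find_in, landmark_of gives the robot as it stands.
- The arm moves only by the tool send_rows, never from a script. Its argument "increments" is one flat list of numbers, 4 for each row, row after row: the shift along the tool's x, y, z in cm, then the turn about the tool's z in rad. A call has 1 to 5 rows; each row is the pose to reach, as a shift and turn from the pose commanded when the call began, along the tool's axes at that moment; what a row does not reach only later rows make up. A row lasts 1/12 s, in which the tool goes at most 41.7 mm and 7.16 degrees, less where a joint would pass 70% of its speed; a pose out of reach is approached as far as the arm can. A call with a gripper value outside its range is refused whole. "jaw" is the finger opening in cm, from 0 to 8.54, set as the call begins (left out, the last holds). The fingers move at their own pace and stop on an object; the grip force is fixed at half the most. Time passes only in rows, so rows that repeat a pose let the fingers close. It gives the time, the measured TCP pose, the force, the opening and the grip force at its end, in the units of the state.
- observe(): the state, without advancing time (a new reading comes with each control period).
- capture(name): name is "scene" or "top" or "wrist"; returns (picture, depth): 480x640x3 uint8, red, green, blue; 480x640 float32, m along the optical axis (not along the pixel's ray), 0 where there is no reading.
- calibration(name): a dict with "K" (3x3 intrinsics, pixels), "k1" (the pictures are not rectified: a ray, as slopes to the right and down, at radius r is drawn at 1 + k1 r^2 times it, then the intrinsics apply), "camera_from_world" (4x4, takes a point from world to camera coordinates); the wrist camera has in their place "tool_from_camera" (4x4, takes a point from camera to tool coordinates, whose origin is the TCP and whose axes are the flange's). Camera axes: x right, y up, looking along -z (the intrinsics and any distortion apply to the point x, -y, -z); pixel columns grow to the right and rows downward; lengths in m; the calibration is good to about 2 mm. A picture is of the moment at which its call begins: read the wrist's pose just before it. calibration takes no time and is no camera call.
- hand_in(): hands the job in; it is judged then, once.
Trained networks look in the newest picture that a camera, given by its name, has taken for a name from the list of things; names that differ only in an ending like _2 or _b are one class to them, and where a whole thing is asked for, a point or a joint stands for the part that bears it (a point fixed in the world has none). Each returns a list of dicts, best first, with "p" (0 to 1); they miss things now and then, are a little off and sometimes report something else, mostly with a low value. They report only what shows in the picture. A call takes as long as a camera call. They do not tell look-alikes from the thing itself.
- find_in(name, camera): "box" ([centre column, centre row, width, height] in pixels, round what is visible of it).
- landmark_of(name, camera): "at" ([column, row] in pixels: a listed point, or the origin of a listed thing).
The state is a dict: "time_s": time; "qpos": joint angles; "dq": joint speeds; "joint_efforts": joint torques, N m; "tcp_pos": TCP position; "orientation": TCP orientation; "ft_force": force on the tool from outside, world axes, zero at the start; "ft_torque": the same for the moment, N m; "opening": finger opening in m; "gripper_force": force on a finger pad.
Only numpy, scipy, OpenCV 4.12 (cv2) and the standard library are available. Lean on these libraries where they do the work, as an engineer would, in place of code of your own. Each camera call takes 0.05 s, during which the arm holds its last target. There are 200 camera calls.

### The job

Get the battery module ready for its discharge test: take off whatever protective caps are still on its four posts and leave them in the steel parts tray, and hook one radio temperature clip onto each post, in the order post one, two, three, four (post one is nearest the big connector): pinch the clip's plunger to push its hook out, bring the post inside the hook and let go, so that the hook grips the post and the clip lies flat on top of the module. When all four clips are on, slide the logger's switch fully across to on, towards the aerial, and do not knock over the spray bottle.

Things in the scene. Friction and masses are not known exactly. Their poses are not given: they have to be found in the camera images.
- module: fixed battery module, aluminium sides, flat black top 70 mm above the bench; 160 mm (x) by 280 mm (y), origin at the centre of its underside. Four bare brass posts, 8 mm thick, 22 mm tall, stand on the top in a row along y at x = +35 mm, 62 mm apart. Clips lie on the top behind them (x +30 to -80 mm), hooks towards +x. Big grey connector on the +y end
- post1 (a point): foot of post one on its axis, at the level of the module's top, axes as the module's; y = +93 mm on the module, nearest the connector. Raised white pips on the far side of each post (one to four) give its number
- post2 (a point): foot of post two, y = +31 mm on the module
- post3 (a point): foot of post three, y = -31 mm on the module
- post4 (a point): foot of post four, y = -93 mm on the module
- clipA: radio temperature clip, 102 mm long, 80 g, flat-bottomed grey case with sprung plunger and steel hook. Origin: on the underside, centre line; x along the clip towards the hook, z up. Case 14 mm high, 30 mm wide, x -14 to +30 mm; nose 14 mm wide, z 2 to 12 mm, flat end at x = +60 mm. Fixed finger plate: 24 mm wide, up to z = 40 mm, its hook-side face at x = +20 mm. Thumb plate: see joint
- clipA_plunger (a joint): plunger: 0 at rest, 0.018 m pressed home on its stop (spring 3 to 6.6 N); hook goes out as far. Thumb plate (24 mm wide, z 2 to 40 mm) behind the case, rear face at x = -38 mm at rest, -20 mm pressed. Pinching thumb and finger plates together from above (58 to 40 mm) holds the clip and opens the hook; the clip's origin is then midway between the fingers. About 0.008 when gripping a post
- clipB: a clip just like A. Hook, z 4.5 to 9.5 mm: rod beside the nose at y = +9 mm, 4 mm cross bar before the nose, 3 mm return lip at y = -9 mm. At rest the bar touches the nose; pressed home it leaves an opening x 60 to 78 mm, y -7 to +7 mm, open above and below, for a post to stand in; let go, the spring clamps the post between bar and nose, its axis at x = 64 mm
- clipB_plunger (a joint): plunger of clip B, as for clip A
- clipC: a clip just like A and B, same origin, axes and hook
- clipC_plunger (a joint): plunger of clip C, as for clip A
- clipD: a clip just like A and B, same origin, axes and hook
- clipD_plunger (a joint): plunger of clip D, as for clip A
- cap1: white plastic protective cap, 26 mm square and 26 mm high, hollow (18 mm square inside, 23 mm deep, open below), 18 g, sitting loosely over post one on the module's top at the start; origin at the centre of its open underside, z towards its closed top. May be absent
- cap2: the same, over post two at the start; may be absent
- cap3: the same, over post three at the start; may be absent
- cap4: the same, over post four at the start; may be absent
- tray: open steel parts tray, fixed, 110 mm (x) by 150 mm (y), 25 mm high, walls and floor about 3 mm; origin at the centre of its underside
- logger: grey logger receiver, fixed, 75 mm (x) by 120 mm (y), flat top 30 mm above the bench; origin at the centre of its underside; its stub aerial sticks out of the +y end. The slide switch is on top, near its middle, slightly towards the -x side
- ridge (a point): top centre of the slide switch's white ridge: 12 mm long in the logger's x, 6 mm wide in y, standing 4 mm proud of the logger's top (this point is 34 mm above the bench); it moves with the switch, and nothing else stands proud of the top
- switch (a joint): slide switch, off = 0, fully on = 0.334 (an angle: the slider rides on a very shallow arc, 0.1 is 3 mm of the ridge's 10 mm travel); it goes along the logger's +y, towards the aerial, snaps over a detent half way and needs about 2.5 N
- sprayer: white pump spray bottle with a red trigger head, 86 mm in diameter, 215 mm tall, standing on the bench; a bystander
Things that resemble listed ones, but are neither listed nor needed, are in the scene too. Leave any green look-alike of the cap3 alone.

How it is judged:
On the way, in this order (a step that is already met when the one before it is completed fails the run):
1. a clip hooked on post one and let go: hook gripping the post, clip flat on the module (((value of joint clipA_plunger between 0.0055 and 0.0105 m and x of post1 in the frame of clipA between 0.0605 and 0.0675 m and y of post1 in the frame of clipA between -0.0075 and 0.0075 m and z of post1 in the frame of clipA between -0.004 and 0.004 m and angle between clipA's own z axis and vertical below 0.12 rad and contact force between the fingers and clipA below 0.1 N) or (value of joint clipB_plunger between 0.0055 and 0.0105 m and x of post1 in the frame of clipB between 0.0605 and 0.0675 m and y of post1 in the frame of clipB between -0.0075 and 0.0075 m and z of post1 in the frame of clipB between -0.004 and 0.004 m and angle between clipB's own z axis and vertical below 0.12 rad and contact force between the fingers and clipB below 0.1 N) or (value of joint clipC_plunger between 0.0055 and 0.0105 m and x of post1 in the frame of clipC between 0.0605 and 0.0675 m and y of post1 in the frame of clipC between -0.0075 and 0.0075 m and z of post1 in the frame of clipC between -0.004 and 0.004 m and angle between clipC's own z axis and vertical below 0.12 rad and contact force between the fingers and clipC below 0.1 N) or (value of joint clipD_plunger between 0.0055 and 0.0105 m and x of post1 in the frame of clipD between 0.0605 and 0.0675 m and y of post1 in the frame of clipD between -0.0075 and 0.0075 m and z of post1 in the frame of clipD between -0.004 and 0.004 m and angle between clipD's own z axis and vertical below 0.12 rad and contact force between the fingers and clipD below 0.1 N))), for 0.3 s.
2. then a clip hooked on post two and let go (((value of joint clipA_plunger between 0.0055 and 0.0105 m and x of post2 in the frame of clipA between 0.0605 and 0.0675 m and y of post2 in the frame of clipA between -0.0075 and 0.0075 m and z of post2 in the frame of clipA between -0.004 and 0.004 m and angle between clipA's own z axis and vertical below 0.12 rad and contact force between the fingers and clipA below 0.1 N) or (value of joint clipB_plunger between 0.0055 and 0.0105 m and x of post2 in the frame of clipB between 0.0605 and 0.0675 m and y of post2 in the frame of clipB between -0.0075 and 0.0075 m and z of post2 in the frame of clipB between -0.004 and 0.004 m and angle between clipB's own z axis and vertical below 0.12 rad and contact force between the fingers and clipB below 0.1 N) or (value of joint clipC_plunger between 0.0055 and 0.0105 m and x of post2 in the frame of clipC between 0.0605 and 0.0675 m and y of post2 in the frame of clipC between -0.0075 and 0.0075 m and z of post2 in the frame of clipC between -0.004 and 0.004 m and angle between clipC's own z axis and vertical below 0.12 rad and contact force between the fingers and clipC below 0.1 N) or (value of joint clipD_plunger between 0.0055 and 0.0105 m and x of post2 in the frame of clipD between 0.0605 and 0.0675 m and y of post2 in the frame of clipD between -0.0075 and 0.0075 m and z of post2 in the frame of clipD between -0.004 and 0.004 m and angle between clipD's own z axis and vertical below 0.12 rad and contact force between the fingers and clipD below 0.1 N))), for 0.3 s.
3. then a clip hooked on post three and let go (((value of joint clipA_plunger between 0.0055 and 0.0105 m and x of post3 in the frame of clipA between 0.0605 and 0.0675 m and y of post3 in the frame of clipA between -0.0075 and 0.0075 m and z of post3 in the frame of clipA between -0.004 and 0.004 m and angle between clipA's own z axis and vertical below 0.12 rad and contact force between the fingers and clipA below 0.1 N) or (value of joint clipB_plunger between 0.0055 and 0.0105 m and x of post3 in the frame of clipB between 0.0605 and 0.0675 m and y of post3 in the frame of clipB between -0.0075 and 0.0075 m and z of post3 in the frame of clipB between -0.004 and 0.004 m and angle between clipB's own z axis and vertical below 0.12 rad and contact force between the fingers and clipB below 0.1 N) or (value of joint clipC_plunger between 0.0055 and 0.0105 m and x of post3 in the frame of clipC between 0.0605 and 0.0675 m and y of post3 in the frame of clipC between -0.0075 and 0.0075 m and z of post3 in the frame of clipC between -0.004 and 0.004 m and angle between clipC's own z axis and vertical below 0.12 rad and contact force between the fingers and clipC below 0.1 N) or (value of joint clipD_plunger between 0.0055 and 0.0105 m and x of post3 in the frame of clipD between 0.0605 and 0.0675 m and y of post3 in the frame of clipD between -0.0075 and 0.0075 m and z of post3 in the frame of clipD between -0.004 and 0.004 m and angle between clipD's own z axis and vertical below 0.12 rad and contact force between the fingers and clipD below 0.1 N))), for 0.3 s.
4. then a clip hooked on post four and let go (((value of joint clipA_plunger between 0.0055 and 0.0105 m and x of post4 in the frame of clipA between 0.0605 and 0.0675 m and y of post4 in the frame of clipA between -0.0075 and 0.0075 m and z of post4 in the frame of clipA between -0.004 and 0.004 m and angle between clipA's own z axis and vertical below 0.12 rad and contact force between the fingers and clipA below 0.1 N) or (value of joint clipB_plunger between 0.0055 and 0.0105 m and x of post4 in the frame of clipB between 0.0605 and 0.0675 m and y of post4 in the frame of clipB between -0.0075 and 0.0075 m and z of post4 in the frame of clipB between -0.004 and 0.004 m and angle between clipB's own z axis and vertical below 0.12 rad and contact force between the fingers and clipB below 0.1 N) or (value of joint clipC_plunger between 0.0055 and 0.0105 m and x of post4 in the frame of clipC between 0.0605 and 0.0675 m and y of post4 in the frame of clipC between -0.0075 and 0.0075 m and z of post4 in the frame of clipC between -0.004 and 0.004 m and angle between clipC's own z axis and vertical below 0.12 rad and contact force between the fingers and clipC below 0.1 N) or (value of joint clipD_plunger between 0.0055 and 0.0105 m and x of post4 in the frame of clipD between 0.0605 and 0.0675 m and y of post4 in the frame of clipD between -0.0075 and 0.0075 m and z of post4 in the frame of clipD between -0.004 and 0.004 m and angle between clipD's own z axis and vertical below 0.12 rad and contact force between the fingers and clipD below 0.1 N))), for 0.3 s.
5. then, with all four clips on, the logger switch slid across to on (((value of joint clipA_plunger between 0.0055 and 0.0105 m and x of post1 in the frame of clipA between 0.0605 and 0.0675 m and y of post1 in the frame of clipA between -0.0075 and 0.0075 m and z of post1 in the frame of clipA between -0.004 and 0.004 m and angle between clipA's own z axis and vertical below 0.12 rad and contact force between the fingers and clipA below 0.1 N) or (value of joint clipB_plunger between 0.0055 and 0.0105 m and x of post1 in the frame of clipB between 0.0605 and 0.0675 m and y of post1 in the frame of clipB between -0.0075 and 0.0075 m and z of post1 in the frame of clipB between -0.004 and 0.004 m and angle between clipB's own z axis and vertical below 0.12 rad and contact force between the fingers and clipB below 0.1 N) or (value of joint clipC_plunger between 0.0055 and 0.0105 m and x of post1 in the frame of clipC between 0.0605 and 0.0675 m and y of post1 in the frame of clipC between -0.0075 and 0.0075 m and z of post1 in the frame of clipC between -0.004 and 0.004 m and angle between clipC's own z axis and vertical below 0.12 rad and contact force between the fingers and clipC below 0.1 N) or (value of joint clipD_plunger between 0.0055 and 0.0105 m and x of post1 in the frame of clipD between 0.0605 and 0.0675 m and y of post1 in the frame of clipD between -0.0075 and 0.0075 m and z of post1 in the frame of clipD between -0.004 and 0.004 m and angle between clipD's own z axis and vertical below 0.12 rad and contact force between the fingers and clipD below 0.1 N)) and ((value of joint clipA_plunger between 0.0055 and 0.0105 m and x of post2 in the frame of clipA between 0.0605 and 0.0675 m and y of post2 in the frame of clipA between -0.0075 and 0.0075 m and z of post2 in the frame of clipA between -0.004 and 0.004 m and angle between clipA's own z axis and vertical below 0.12 rad and contact force between the fingers and clipA below 0.1 N) or (value of joint clipB_plunger between 0.0055 and 0.0105 m and x of post2 in the frame of clipB between 0.0605 and 0.0675 m and y of post2 in the frame of clipB between -0.0075 and 0.0075 m and z of post2 in the frame of clipB between -0.004 and 0.004 m and angle between clipB's own z axis and vertical below 0.12 rad and contact force between the fingers and clipB below 0.1 N) or (value of joint clipC_plunger between 0.0055 and 0.0105 m and x of post2 in the frame of clipC between 0.0605 and 0.0675 m and y of post2 in the frame of clipC between -0.0075 and 0.0075 m and z of post2 in the frame of clipC between -0.004 and 0.004 m and angle between clipC's own z axis and vertical below 0.12 rad and contact force between the fingers and clipC below 0.1 N) or (value of joint clipD_plunger between 0.0055 and 0.0105 m and x of post2 in the frame of clipD between 0.0605 and 0.0675 m and y of post2 in the frame of clipD between -0.0075 and 0.0075 m and z of post2 in the frame of clipD between -0.004 and 0.004 m and angle between clipD's own z axis and vertical below 0.12 rad and contact force between the fingers and clipD below 0.1 N)) and ((value of joint clipA_plunger between 0.0055 and 0.0105 m and x of post3 in the frame of clipA between 0.0605 and 0.0675 m and y of post3 in the frame of clipA between -0.0075 and 0.0075 m and z of post3 in the frame of clipA between -0.004 and 0.004 m and angle between clipA's own z axis and vertical below 0.12 rad and contact force between the fingers and clipA below 0.1 N) or (value of joint clipB_plunger between 0.0055 and 0.0105 m and x of post3 in the frame of clipB between 0.0605 and 0.0675 m and y of post3 in the frame of clipB between -0.0075 and 0.0075 m and z of post3 in the frame of clipB between -0.004 and 0.004 m and angle between clipB's own z axis and vertical below 0.12 rad and contact force between the fingers and clipB below 0.1 N) or (value of joint clipC_plunger between 0.0055 and 0.0105 m and x of post3 in the frame of clipC between 0.0605 and 0.0675 m and y of post3 in the frame of clipC between -0.0075 and 0.0075 m and z of post3 in the frame of clipC between -0.004 and 0.004 m and angle between clipC's own z axis and vertical below 0.12 rad and contact force between the fingers and clipC below 0.1 N) or (value of joint clipD_plunger between 0.0055 and 0.0105 m and x of post3 in the frame of clipD between 0.0605 and 0.0675 m and y of post3 in the frame of clipD between -0.0075 and 0.0075 m and z of post3 in the frame of clipD between -0.004 and 0.004 m and angle between clipD's own z axis and vertical below 0.12 rad and contact force between the fingers and clipD below 0.1 N)) and ((value of joint clipA_plunger between 0.0055 and 0.0105 m and x of post4 in the frame of clipA between 0.0605 and 0.0675 m and y of post4 in the frame of clipA between -0.0075 and 0.0075 m and z of post4 in the frame of clipA between -0.004 and 0.004 m and angle between clipA's own z axis and vertical below 0.12 rad and contact force between the fingers and clipA below 0.1 N) or (value of joint clipB_plunger between 0.0055 and 0.0105 m and x of post4 in the frame of clipB between 0.0605 and 0.0675 m and y of post4 in the frame of clipB between -0.0075 and 0.0075 m and z of post4 in the frame of clipB between -0.004 and 0.004 m and angle between clipB's own z axis and vertical below 0.12 rad and contact force between the fingers and clipB below 0.1 N) or (value of joint clipC_plunger between 0.0055 and 0.0105 m and x of post4 in the frame of clipC between 0.0605 and 0.0675 m and y of post4 in the frame of clipC between -0.0075 and 0.0075 m and z of post4 in the frame of clipC between -0.004 and 0.004 m and angle between clipC's own z axis and vertical below 0.12 rad and contact force between the fingers and clipC below 0.1 N) or (value of joint clipD_plunger between 0.0055 and 0.0105 m and x of post4 in the frame of clipD between 0.0605 and 0.0675 m and y of post4 in the frame of clipD between -0.0075 and 0.0075 m and z of post4 in the frame of clipD between -0.004 and 0.004 m and angle between clipD's own z axis and vertical below 0.12 rad and contact force between the fingers and clipD below 0.1 N)) and value of joint switch above 0.28 rad), for 0.2 s.
At the end, for the whole second after the job is handed in: Each post is gripped in one clip's hook (plunger 5.5 to 10.5 mm, post at 60.5 to 67.5 mm along the clip, within 7.5 mm of its centre line); clips flat (0.12 rad, 4 mm), released, at rest; switch past 0.28; every cap present at rest inside the tray (all of step 5 and x of cap1 in the frame of tray between -0.054 and 0.054 m and y of cap1 in the frame of tray between -0.074 and 0.074 m and z of cap1 in the frame of tray between -0.002 and 0.033 m and linear speed of each of cap1, cap2, cap3, cap4, clipA, clipB, clipC, clipD below 0.02 m/s and x of cap2 in the frame of tray between -0.054 and 0.054 m and y of cap2 in the frame of tray between -0.074 and 0.074 m and z of cap2 in the frame of tray between -0.002 and 0.033 m and x of cap3 in the frame of tray between -0.054 and 0.054 m and y of cap3 in the frame of tray between -0.074 and 0.074 m and z of cap3 in the frame of tray between -0.002 and 0.033 m and x of cap4 in the frame of tray between -0.054 and 0.054 m and y of cap4 in the frame of tray between -0.074 and 0.074 m and z of cap4 in the frame of tray between -0.002 and 0.033 m); the robot touches nothing.
It fails at once if the spray bottle is knocked over (angle between sprayer's own z axis and vertical above 0.5 rad).
Of cap1, cap2, cap3, cap4 only 2 to 4 are there at a start; the rules pass over those that are not, and their reading is None.
At some moment in a run one of clipA, clipB, clipC, clipD, cap1, cap2, cap3, cap4 may be knocked a few centimetres aside while the robot is not near it.
It also fails if it takes over 210 s, if anything falls off the work surface, if the arm or the gripper's body presses on something with over 40 N, if the wrist force passes 120 N, or if a joint passes its speed limit or range.

## Working session

There is one attempt and no reset: what is moved stays moved. The work goes in short steps, Python scripts to look and compute and a tool call to move; the robot and the scene stay as the last step left them, time stands still between calls to the robot, and variables do not carry over. Pictures are saved under pics/ and viewed, at most 14 in all, crops included, and the job is handed in when it is done.

Besides the shell and the picture viewer there is one more tool, called after "Request:" in YAML: its name, and indented under it one key for each argument. send_rows: Moves the arm, as the interface text tells. Its arguments: {"type":"object","properties":{"increments":{"type":"array"},"jaw":{"type":"number"}},"required":["increments"]}

```bash
mkdir -p pics; ls; cat > h.py <<'E'
import numpy as np,cv2
from rig import *
from scipy.spatial.transform import Rotation as R
def save(n,im): cv2.imwrite('pics/'+n+'.png',im[:,:,::-1])
def T_cam(name,st=None):
    c=calibration(name)
    if name=='wrist':
        st=st or observe()
        T=np.eye(4);T[:3,:3]=R.from_rotvec(st['orientation']).as_matrix();T[:3,3]=st['tcp_pos']
        return T@np.array(c['tool_from_camera']),c
    return np.linalg.inv(np.array(c['camera_from_world'])),c
def ray(c,u,v):
    K=np.array(c['K']);k=c['k1']
    x=(u-K[0,2])/K[0,0];y=(v-K[1,2])/K[1,1]
    a,b=x,y
    for _ in range(20):
        r=a*a+b*b;a,b=x/(1+k*r),y/(1+k*r)
    return np.array([a,-b,-1.])
def at_z(T,c,u,v,z):
    d=T[:3,:3]@ray(c,u,v);o=T[:3,3];return o+d*(z-o[2])/d[2]
def at_d(T,c,u,v,dep):
    return T[:3,:3]@(ray(c,u,v)*dep)+T[:3,3]
def proj(T,c,p):
    q=np.linalg.inv(T)@np.append(p,1);a,b=q[0]/-q[2],-q[1]/-q[2];s=1+c['k1']*(a*a+b*b);K=np.array(c['K'])
    return np.array([K[0,0]*a*s+K[0,2],K[1,1]*b*s+K[1,2]])
E
python3 - <<'E'
from h import *
st=observe();print(st)
for n in('top','scene','wrist'):
    im,d=capture(n);save(n+'0',im);np.save(n+'0d.npy',d)
    T,c=T_cam(n);print(n,T.round(3).tolist(),c['K'],c['k1'])
E
```

```text
pics
{'time_s': 0.0, 'qpos': array([1.12702446e+00, 8.74633771e-02, 1.75141640e-01, 1.65981032e+00,
       2.86951424e-05, 1.57079070e+00]), 'dq': array([ 0.00117599,  0.00019782, -0.0003302 , -0.0015841 ,  0.00075463,
       -0.00021635]), 'joint_efforts': array([-4.86899255e-03, -5.20392001e+01,  4.64801323e+01,  1.65352109e-02,
       -1.78786404e-04, -7.67221422e-06]), 'tcp_pos': array([0.23601459, 0.4964797 , 0.19578514]), 'orientation': array([-6.91289799e-01, -3.06426107e+00,  2.03659493e-03]), 'ft_force': array([-0.0245948 ,  0.13200736, -0.14700865]), 'ft_torque': array([-0.01196171,  0.00463855,  0.00197525]), 'gripper_force': 0.0, 'opening': 0.08533516164799883}
top [[0.002, 0.996, -0.089, 0.441], [-1.0, 0.001, -0.018, -0.103], [-0.018, 0.089, 0.996, 1.369], [0.0, 0.0, 0.0, 1.0]] [[512.71785072   0.         321.22486967]
 [  0.         512.71785072 248.57883801]
 [  0.           0.           1.        ]] -0.0350639083885141
scene [[-0.884, -0.259, 0.389, 0.997], [0.467, -0.456, 0.758, 0.735], [-0.019, 0.851, 0.524, 0.664], [0.0, 0.0, 0.0, 1.0]] [[553.19739408   0.         318.26631923]
 [  0.         553.19739408 237.02174361]
 [  0.           0.           1.        ]] -0.17459667650283728
wrist [[0.43, -0.867, -0.251, 0.172], [0.903, 0.412, 0.122, 0.527], [-0.002, -0.279, 0.96, 0.373], [0.0, 0.0, 0.0, 1.0]] [[409.77486872   0.         318.53216381]
 [  0.         409.77486872 236.23789786]
 [  0.           0.           1.        ]] -0.0008385649031845573
```

View pics/top0.png

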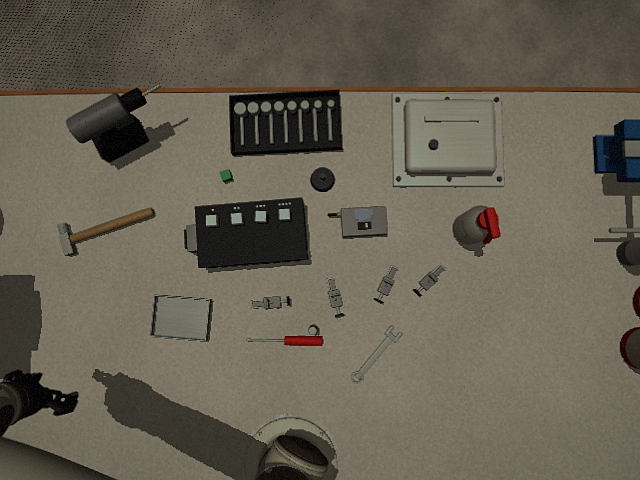

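View pics/scene0.png

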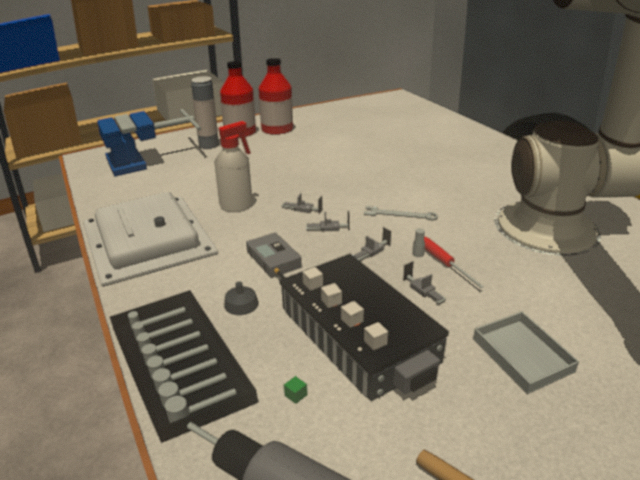

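```bash
python3 - <<'E'
from h import *
for cam in('top','scene'):
    T,c=T_cam(cam)
    im,d=capture(cam)
    for n,z in [('module',.0),('clipA',.07),('cap3',.07),('post1',.07),('post2',.07),('post3',.07),('post4',.07),('tray',0),('logger',0),('ridge',.034),('sprayer',0)]:
        for r in landmark_of(n,cam):
            if r['p']>.2: print(cam,n,round(r['p'],2),np.round(r['at'],1),at_z(T,c,*r['at'],z).round(4))
E
```

```text
top module 0.61 [252.5 237.4] [0.5925 0.1075 0.    ]
top clipA 0.69 [335.5 298.5] [ 0.4298 -0.1154  0.07  ]
top cap3 0.66 [261.5 217.4] [0.6364 0.0743 0.07  ]
top cap3 0.58 [284.7 216.8] [0.6379 0.0147 0.07  ]
top cap3 0.56 [236.9 219.8] [0.6302 0.1376 0.07  ]
top cap3 0.55 [212.1 222.2] [0.6241 0.2016 0.07  ]
top cap3 0.47 [225.  180.2] [0.7337 0.1704 0.07  ]
top post1 0.87 [263.6 218.6] [0.6333 0.0689 0.07  ]
top post1 0.74 [287.4 217. ] [0.6373 0.0078 0.07  ]
top post1 0.61 [235.1 221.2] [0.6266 0.1422 0.07  ]
top post1 0.56 [213.8 224. ] [0.6194 0.1971 0.07  ]
top post2 0.87 [263.6 218.6] [0.6333 0.0689 0.07  ]
top post2 0.74 [287.4 217. ] [0.6373 0.0078 0.07  ]
top post2 0.61 [235.1 221.2] [0.6266 0.1422 0.07  ]
top post2 0.56 [213.8 224. ] [0.6194 0.1971 0.07  ]
top post3 0.87 [263.6 218.6] [0.6333 0.0689 0.07  ]
top post3 0.74 [287.4 217. ] [0.6373 0.0078 0.07  ]
top post3 0.61 [235.1 221.2] [0.6266 0.1422 0.07  ]
top post3 0.56 [213.8 224. ] [0.6194 0.1971 0.07  ]
top post4 0.87 [263.6 218.6] [0.6333 0.0689 0.07  ]
top post4 0.74 [287.4 217. ] [0.6373 0.0078 0.07  ]
top post4
[... 1449 characters left out ...]
ost3 0.69 [352.1 323.5] [0.6343 0.1429 0.07  ]
scene post3 0.47 [417.  287.1] [0.4826 0.1149 0.07  ]
scene post4 0.87 [331.5 299.3] [0.6326 0.0702 0.07  ]
scene post4 0.82 [314.5 282.5] [0.6356 0.0122 0.07  ]
scene post4 0.69 [352.1 323.5] [0.6343 0.1429 0.07  ]
scene post4 0.47 [417.  287.1] [0.4826 0.1149 0.07  ]
scene tray 0.68 [520.7 354. ] [0.38 0.29 0.  ]
scene tray 0.44 [414.8 287.9] [0.4274 0.0417 0.    ]
scene logger 0.92 [272.  257.6] [ 0.6315 -0.1988  0.    ]
scene logger 0.63 [418.3 288.6] [0.4227 0.0471 0.    ]
scene ridge 0.6 [314.6 278.7] [ 0.6078 -0.0426  0.034 ]
scene sprayer 0.61 [238.2 202.2] [ 0.6042 -0.4779  0.    ]
scene sprayer 0.31 [375.3 342.3] [0.5819 0.1367 0.    ]
```

The top view shows four white caps at (212,220), (237,217), (261,215) and (285,214), so all four are present. The tray is at (182,317) and the logger at (364,221). The four clips lie on the bench near (271,302), (335,297), (387,284) and (430,280). The green look-alike is at (225,176). The scene view agrees. Next I'll write a move planner and look from above the module.

```bash
cat > plan.py <<'E'
from h import *
import json,math
def phi_of(st):
    m=R.from_rotvec(st['orientation']).as_matrix();return math.atan2(m[1,1],m[0,1])
def wrap(a): return (a+math.pi)%(2*math.pi)-math.pi
def plan(wps,maxd=.17,maxa=.56):
    """wps: list of (x,y,z,phi or None,jaw or None,extra rows)."""
    st=observe();p=np.array(st['tcp_pos']);f=phi_of(st)
    for x,y,z,ph,jaw,ex in wps:
        g=np.array([x,y,z]);ph=f if ph is None else ph;da=wrap(ph-f)
        n=max(1,math.ceil(max(np.linalg.norm(g-p)/maxd,abs(da)/maxa)))
        for i in range(n):
            q=p+(g-p)/(n-i);a=wrap(ph-f)/(n-i)
            d=q-p;s,c=math.sin(f),math.cos(f)
            o=[round(100*(-s*d[0]+c*d[1]),2),round(100*(c*d[0]+s*d[1]),2),round(-100*d[2],2),round(-a,3)]
            rows=max(math.ceil(np.linalg.norm(d)/.0417),math.ceil(abs(a)/.125),1)+(ex if i==n-1 else 0)
            ex_rows=max(0,rows-5);rows=min(rows,5)
            print(json.dumps(o),'x',rows,('jaw %s'%jaw if jaw is not None and i==0 else ''),('+hold %d'%ex_rows if ex_rows else ''))
            p=p+np.array([-s*o[0]+c*o[1],c*o[0]+s*o[1],-100*0-o[2]])/100*np.array([1,1,1]);f-=o[3]
E
python3 - <<'E'
from plan import *
st=observe();print(phi_of(st))
plan([(.56,.06,.30,.072,None,1)])
E
```

```text
1.1269875170249175
[-12.0, -6.38, -2.59, 0.264] x 4  
[-13.25, -3.03, -2.59, 0.264] x 4  
[-13.58, 0.53, -2.59, 0.263] x 4  
[-12.98, 4.04, -2.58, 0.264] x 5
```

Request:
send_rows:
  increments: [-12.0, -6.38, -2.59, 0.264, -12.0, -6.38, -2.59, 0.264, -12.0, -6.38, -2.59, 0.264, -12.0, -6.38, -2.59, 0.264]

```text
time_s: 1.68
tcp_pos: [0.3192, 0.3846, 0.2239]
orientation: [1.093, 2.944, 0.002]
ft_force: [1.1, -0.4, 0.4]
opening: 0.0856
gripper_force: 0.0
```

Request:
send_rows:
  increments: [-13.25, -3.03, -2.59, 0.264, -13.25, -3.03, -2.59, 0.264, -13.25, -3.03, -2.59, 0.264, -13.25, -3.03, -2.59, 0.264]

```text
time_s: 2.02
tcp_pos: [0.4003, 0.2751, 0.2496]
orientation: [1.472, 2.773, 0.001]
ft_force: [-0.7, 0.6, -0.8]
opening: 0.0856
gripper_force: 0.0
```

Request:
send_rows:
  increments: [-13.58, 0.53, -2.59, 0.263, -13.58, 0.53, -2.59, 0.263, -13.58, 0.53, -2.59, 0.263, -13.58, 0.53, -2.59, 0.263]

```text
time_s: 2.35
tcp_pos: [0.4814, 0.1657, 0.275]
orientation: [1.823, 2.556, 0.001]
ft_force: [0.5, 0.5, 0.1]
opening: 0.0855
gripper_force: 0.0
```

Request:
send_rows:
  increments: [-12.98, 4.04, -2.58, 0.264, -12.98, 4.04, -2.58, 0.264, -12.98, 4.04, -2.58, 0.264, -12.98, 4.04, -2.58, 0.264, -12.98, 4.04, -2.58, 0.264]

```text
time_s: 2.77
tcp_pos: [0.5616, 0.0575, 0.2995]
orientation: [-2.144, -2.296, 0.001]
ft_force: [1.0, 0.2, -0.9]
opening: 0.0852
gripper_force: 0.0
```

```bash
python3 - <<'E'
from plan import *
st=observe();print(st['time_s'],st['tcp_pos'],st['orientation'],phi_of(st),st['qpos'],st['dq'].round(3))
T,c=T_cam('wrist',st);im,d=capture('wrist');save('w1',im)
np.savez('w1',T=T,d=d)
for n,z in [('module',0),('clipA',0),('cap3',.07),('tray',0),('logger',0),('ridge',.034)]:
    for r in landmark_of(n,'wrist'):
        if r['p']>.25: print(n,round(r['p'],2),np.round(r['at'],1),at_z(T,c,*r['at'],z).round(4))
E
```

```text
2.7667 [0.561641   0.05745961 0.29946518] [-2.14384954e+00 -2.29637812e+00  9.48982414e-04] 0.06867594720856827 [ 1.02166089e-01  1.94602089e-01  5.02017729e-01  1.87868390e+00
 -3.78050883e-04  1.60428647e+00] [ 0.057 -0.04  -0.054  0.002  0.015  0.039]
module 0.64 [355.8 141.7] [0.5999 0.104  0.    ]
clipA 0.62 [200.5 307.9] [ 0.4216 -0.1157  0.    ]
clipA 0.57 [393.6 182.5] [0.6482 0.0607 0.    ]
cap3 0.81 [397.9  39.1] [0.6231 0.2005 0.07  ]
cap3 0.79 [506.9  80.6] [0.7285 0.1724 0.07  ]
tray 0.7 [200.1 307.8] [ 0.421  -0.1156  0.    ]
logger 0.74 [356.7 367.1] [ 0.6286 -0.1884  0.    ]
logger 0.38 [226.4 398. ] [ 0.4552 -0.2491  0.    ]
ridge 0.48 [349.  385.6] [ 0.6163 -0.1931  0.034 ]
```

View pics/w1.png

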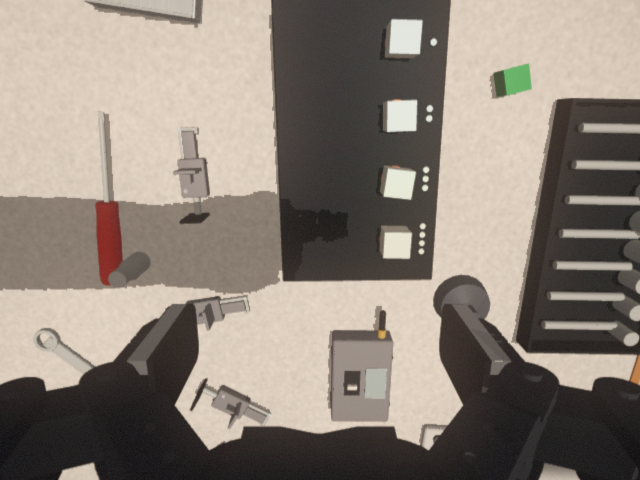

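The wrist view shows caps at (405,38), (401,115), (398,182) and (396,243), with pips to their right counting 1 to 4 downwards. The module's edges run from x=274 to x=449. One clip is at (193,175) with its hook up, one at (210,310) with its hook to the right, and one at (232,402) with its hook to the lower right. The logger is at (361,375) with its aerial up. Next I'll measure the caps and module from the depth image.

```bash
cat >> h.py <<'E'
def cloud(T,c,d):
    v,u=np.mgrid[:480,:640];K=np.array(c['K']);k=c['k1']
    x=(u-K[0,2])/K[0,0];y=(v-K[1,2])/K[1,1];a,b=x.copy(),y.copy()
    for _ in range(10):
        r=a*a+b*b;a,b=x/(1+k*r),y/(1+k*r)
    P=np.stack([a*d,-b*d,-d],-1)@T[:3,:3].T+T[:3,3];P[d<=0]=np.nan
    return P
def blobs(P,mask,amin):
    mask=mask.astype(np.uint8);n,l,s,_=cv2.connectedComponentsWithStats(mask)
    out=[]
    for i in range(1,n):
        if s[i,4]<amin: continue
        q=P[l==i];rc=cv2.minAreaRect((q[:,:2]*1000).astype(np.float32))
        out.append((s[i,4],np.array(rc[0])/1000,rc[1],rc[2],np.nanmedian(q[:,2]),s[i][:4]))
    return out
E
python3 - <<'E'
from h import *
im,d=cv2.imread('pics/w1.png')[:,:,::-1],None
w=np.load('w1.npz');T,c=w['T'],calibration('wrist');P=cloud(T,c,w['d'])
print('floor z',np.nanmedian(P[40:120,130:180,2]),np.nanstd(P[40:120,130:180,2]))
print('top z',np.nanmedian(P[60:180,290:370,2]),np.nanstd(P[60:180,290:370,2]))
x0,y0=P[...,0],P[...,1]
reg=(x0>.5)&(x0<.72)&(y0>-.05)&(y0<.25)
for b in blobs(P,(P[...,2]>.088)&(P[...,2]<.105)&reg&(im[...,0]>140),60): print('cap',b)
for b in blobs(P,(P[...,2]>.055)&(P[...,2]<.11)&reg,2000): print('mod',b)
for b in blobs(P,(P[...,2]>.025)&(P[...,2]<.04)&(y0<-.05)&(x0>.5),1000): print('log',b)
E
```

```text
floor z -0.0004810566347603906 0.0009060230884045633
top z 0.06942352061415158 0.0008162477888834005
cap (np.int32(1052), array([0.62486505, 0.19828265]), (26.564823150634766, 25.925947189331055), 3.436988115310669, np.float64(0.0952926222313181), array([389,  20,  33,  34], dtype=int32))
cap (np.int32(895), array([0.62978601, 0.13407112]), (26.294408798217773, 25.97771644592285), 6.392134189605713, np.float64(0.09533651823643313), array([387, 100,  30,  32], dtype=int32))
cap (np.int32(806), array([0.6351087 , 0.07317746]), (26.37028694152832, 26.28160285949707), 87.73656463623047, np.float64(0.0954081086405742), array([384, 168,  32,  32], dtype=int32))
cap (np.int32(735), array([0.6403454 , 0.01346606]), (26.117460250854492, 26.743074417114258), 3.006096839904785, np.float64(0.09538518389760087), array([383, 231,  29,  28], dtype=int32))
mod (np.int32(46090), array([0.59751343, 0.09657843]), (160.5073699951172, 270.1161804199219), 4.680187702178955, np.float64(0.06952007886033501), array([271,   0, 180, 282], dtype=int32))
log (np.int32(4849), array([ 0.6319707 , -0.19062125]), (75.67616271972656, 120.890380859375), 3.4118709564208984, np.float64(0.029687415725856037), array([331, 338,  62,  84], dtype=int32))
```

```bash
python3 - <<'E'
from h import *
im=cv2.imread('pics/top0.png')[:,:,::-1]
T,c=T_cam('top');d=np.load('top0d.npy');P=cloud(T,c,d)
x0,y0,z0=P[...,0],P[...,1],P[...,2]
for nm,(a,b,e,f) in dict(tray=(.29,.46,.19,.4),log=(.56,.7,-.27,-.12),mod=(.5,.7,-.06,.28)).items():
    reg=(x0>a)&(x0<b)&(y0>e)&(y0<f)
    for lo in ([.012] if nm=='tray' else [.02] if nm=='log' else [.05]):
        for q in blobs(P,reg&(z0>lo),60): print(nm,q)
print(np.nanmedian(z0[350:400,400:500]))
big=cv2.resize(im[255:345,240:460],None,fx=3.6,fy=3.6,interpolation=cv2.INTER_CUBIC);save('clips',big)
E
python3 - <<'E'
import sys;sys.path.insert(0,'.')
import os;os.chdir('.')
from plan import *
f=.082
plan([(.6249,.198,.14,f,5.5,0),(.6249,.198,.080,f,None,1),(.6249,.198,.080,f,0,5),(.6249,.198,.16,f,None,0),(.375,.29,.16,f,None,0)])
E
```

```text
tray (np.int32(350), array([0.37828232, 0.29403949]), (153.10641479492188, 110.70813751220703), 85.6086196899414, np.float64(0.02211725411600063), array([150, 295,  62,  47], dtype=int32))
log (np.int32(1305), array([ 0.6335802 , -0.18747226]), (76.396728515625, 127.52645111083984), 3.7275235652923584, np.float64(0.029902943312789754), array([338, 206,  50,  31], dtype=int32))
mod (np.int32(7030), array([0.59767889, 0.11859073]), (161.24957275390625, 317.4773254394531), 4.815589427947998, np.float64(0.0701183413070714), array([185, 197, 124,  71], dtype=int32))
-0.000402988841139873
[6.59, 3.77, 8.01, -0.004] x 3 jaw 5.5 
[6.57, 3.8, 8.01, -0.004] x 3  
[0.0, -0.0, 6.0, -0.0] x 3  
[0.0, -0.0, 0.0, -0.0] x 5 jaw 0 +hold 1
[0.0, -0.0, -8.0, -0.0] x 2  
[5.6, -12.08, 0.0, -0.0] x 4  
[5.61, -12.08, 0.0, -0.0] x 4
```

View pics/clips.png

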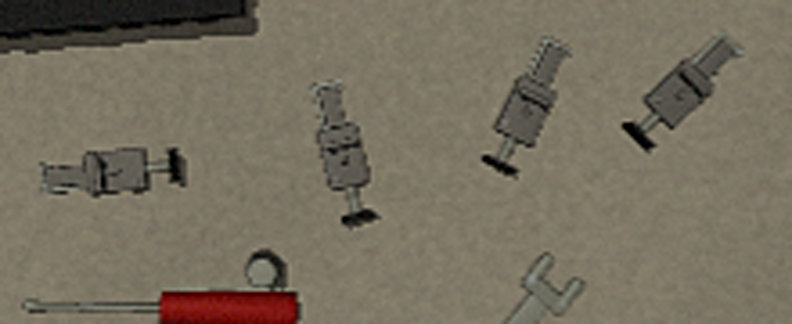

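The enlarged view shows the clips with black thumb plates. Hook directions are clip 1 left (+y), clip 2 up (+x), and clips 3 and 4 up and to the right (+x, −y). Picking cap 1.

Request:
send_rows:
  increments: [6.59, 3.77, 8.01, -0.004, 6.59, 3.77, 8.01, -0.004, 6.59, 3.77, 8.01, -0.004]
  jaw: 5.5

```text
time_s: 3.37
tcp_pos: [0.5926, 0.1308, 0.2174]
orientation: [-2.133, -2.305, 0.001]
ft_force: [0.1, -0.7, -0.8]
opening: 0.0552
gripper_force: 0.0
```

Request:
send_rows:
  increments: [6.57, 3.8, 8.01, -0.004, 6.57, 3.8, 8.01, -0.004, 6.57, 3.8, 8.01, -0.004, 6.57, 3.8, 8.01, -0.004]

```text
time_s: 3.7
tcp_pos: [0.624, 0.2001, 0.1336]
orientation: [-2.124, -2.31, 0.009]
ft_force: [-0.2, -0.6, -1.1]
opening: 0.055
gripper_force: 0.0
```

Request:
send_rows:
  increments: [0, 0, 3, 0, 0, 0, 6, 0, 0, 0, 6, 0]

```text
time_s: 3.95
tcp_pos: [0.6227, 0.1963, 0.0746]
orientation: [-2.127, -2.307, 0.01]
ft_force: [-2.3, 0.1, -1.4]
opening: 0.0551
gripper_force: 0.0
```

Request:
send_rows:
  increments: [0, 0, 0, 0, 0, 0, 0, 0, 0, 0, 0, 0, 0, 0, 0, 0, 0, 0, 0, 0]
  jaw: 0

```text
time_s: 4.37
tcp_pos: [0.6265, 0.197, 0.0815]
orientation: [2.13, 2.308, 0.003]
ft_force: [0.4, -0.6, 1.0]
opening: 0.0001
gripper_force: 0.0
```

Request:
send_rows:
  increments: [0, 0, -4, 0, 0, 0, -8, 0, 0, 0, -8, 0]

```text
time_s: 4.62
tcp_pos: [0.6279, 0.1974, 0.1691]
orientation: [2.127, 2.304, 0.015]
ft_force: [0.8, 1.0, 1.9]
opening: -0.0003
gripper_force: 0.0
```

```bash
python3 - <<'E'
from plan import *
st=observe();print(st['time_s'],st['tcp_pos'],phi_of(st),st['opening'],st['gripper_force'])
f=-.077;g=.082
plan([(.382,.345,.10,f,None,0),(.382,.345,.016,f,None,2),(.382,.345,.016,f,4.4,3),(.382,.345,.10,f,None,0),
(.6298,.1341,.16,g,5.5,0),(.6298,.1341,.08,g,None,1)])
E
```

```text
4.6167 [0.62792533 0.19742525 0.16905349] 0.07980124081282704 -0.00028543080572254195 0.0
[8.34, -11.67, 3.45, 0.078] x 4  
[7.4, -12.28, 3.46, 0.079] x 4  
[-0.0, -0.0, 8.4, -0.0] x 5  
[-0.0, -0.0, -0.0, -0.0] x 4 jaw 4.4 
[-0.0, -0.0, -8.4, -0.0] x 3  
[-9.56, 13.17, -3.0, -0.08] x 4 jaw 5.5 
[-10.58, 12.36, -3.0, -0.079] x 4  
[-0.0, -0.0, 8.0, -0.0] x 3
```

```bash
python3 - <<'E'
from plan import *
st=observe();T,c=T_cam('wrist',st);im,d=capture('wrist');save('w2',im)
im2,d2=capture('scene');
P=cloud(T,c,d);x0,y0=P[...,0],P[...,1]
reg=(x0>.5)&(x0<.72)&(y0>-.05)&(y0<.3)
for b in blobs(P,(P[...,2]>.088)&(P[...,2]<.115)&reg&(im[...,0]>130),60): print('cap',b)
save('s2',im2[230:400,200:480])
E
```

```text
cap (np.int32(1687), array([0.62511957, 0.19863649]), (25.894912719726562, 26.379379272460938), 3.2452332973480225, np.float64(0.09540650197864159), array([294, 209,  42,  43], dtype=int32))
cap (np.int32(210), array([0.63846387, 0.06651807]), (9.48214340209961, 15.20640754699707), 4.106059551239014, np.float64(0.09556708223156588), array([312, 400,  14,  17], dtype=int32))
```

View pics/w2.png

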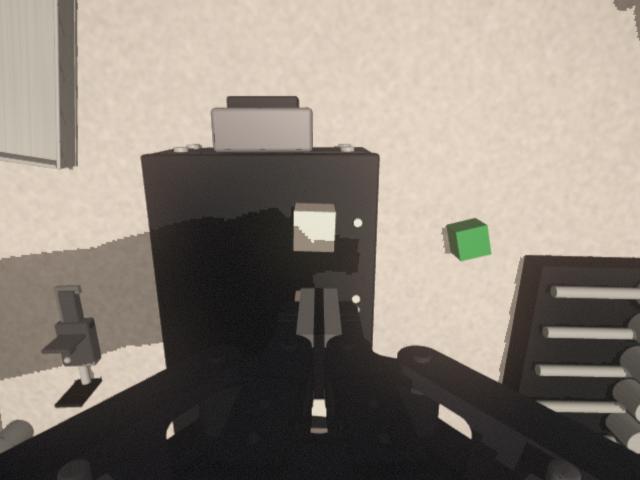

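```bash
python3 - <<'E'
from plan import *
st=observe();T,c=T_cam('wrist',st);im,d=capture('wrist')
P=cloud(T,c,d);print(st['tcp_pos'],'proj TCP',proj(T,c,st['tcp_pos']),proj(T,c,np.array(st['tcp_pos'])+[0,0,.019]))
print(np.linalg.inv(np.eye(4))[0,0],np.array(c['tool_from_camera']).round(3).tolist())
for u,v in[(308,295),(318,295),(330,295),(308,320),(330,320),(330,340)]: print(u,v,d[v,u],P[v,u].round(4))
Tt,ct=T_cam('top');it,dt=capture('top');print(proj(Tt,ct,st['tcp_pos']));
save('t3',cv2.resize(it[150:350,140:400],None,fx=3,fy=3,interpolation=cv2.INTER_CUBIC))
E
```

```text
[0.62695241 0.1971652  0.16283709] proj TCP [319.85840829 276.69184375] [320.19115487 293.66422883]
1.0 [[-0.001, 0.96, 0.28, 0.071], [1.0, 0.0, 0.001, -0.0], [0.001, 0.28, -0.96, -0.177], [0.0, 0.0, 0.0, 1.0]]
308 295 0.14383562 [0.6216 0.2077 0.2073]
318 295 0.14496306 [0.6251 0.2075 0.2063]
330 295 0.14422178 [0.6293 0.2081 0.207 ]
308 320 0.12560874 [0.622  0.208  0.2262]
330 320 0.12696514 [0.6288 0.2078 0.225 ]
330 340 0.11225473 [0.6282 0.2095 0.2398]
[205.04086268 215.57151142]
```

View pics/t3.png

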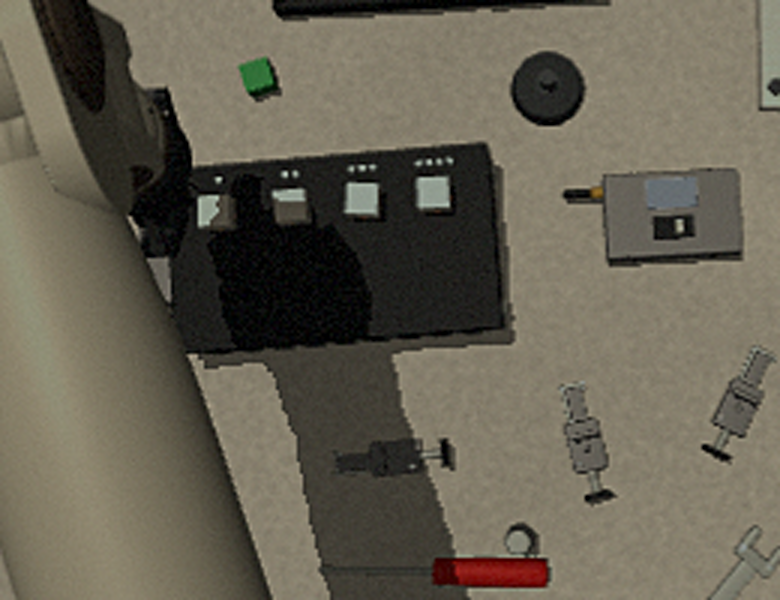

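```bash
python3 - <<'E'
from plan import *
st=observe();T,c=T_cam('wrist',st);im,d=capture('wrist');P=cloud(T,c,d)
for u in (310,318,328):
  print([(v,round(float(d[v,u]),3),im[v,u].tolist(),P[v,u].round(3).tolist()) for v in range(232,300,6)])
print(st['time_s'],st['dq'].round(3),st['qpos'],st['orientation'])
E
```

```text
[(232, 0.25, [229, 225, 207], [0.62, 0.2, 0.096]), (238, 0.251, [149, 136, 121], [0.62, 0.196, 0.096]), (244, 0.253, [149, 136, 121], [0.62, 0.192, 0.095]), (250, 0.253, [151, 138, 123], [0.62, 0.188, 0.096]), (256, 0.281, [46, 44, 37], [0.621, 0.176, 0.07]), (262, 0.284, [40, 39, 32], [0.621, 0.171, 0.069]), (268, 0.285, [36, 33, 29], [0.621, 0.167, 0.069]), (274, 0.287, [36, 33, 28], [0.622, 0.162, 0.068]), (280, 0.287, [35, 33, 31], [0.622, 0.158, 0.07]), (286, 0.288, [36, 32, 30], [0.622, 0.153, 0.07]), (292, 0.146, [93, 88, 82], [0.621, 0.207, 0.201]), (298, 0.141, [92, 87, 82], [0.621, 0.208, 0.207])]
[(232, 0.251, [232, 228, 210], [0.624, 0.2, 0.095]), (238, 0.251, [232, 228, 209], [0.625, 0.197, 0.096]), (244, 0.253, [151, 138, 123], [0.625, 0.192, 0.095]), (250, 0.253, [150, 136, 122], [0.625, 0.189, 0.095]), (256, 0.282, [49, 45, 40], [0.626, 0.176, 0.07]), (262, 0.284, [43, 41, 36], [0.627, 0.171, 0.069]), (268, 0.284, [37, 34, 31], [0.627, 0.167, 0.069]), (274, 0.285, [39, 37, 33], [0.627, 0.163, 0.07]), (280, 0.287, [39, 36, 34], [0.628, 0.158, 0.069]), (286, 0.288, [37,
[... 250 characters left out ...]
0.253, [150, 137, 122], [0.631, 0.193, 0.094]), (250, 0.253, [151, 138, 122], [0.632, 0.189, 0.095]), (256, 0.281, [59, 54, 47], [0.633, 0.177, 0.07]), (262, 0.283, [45, 41, 35], [0.634, 0.172, 0.07]), (268, 0.284, [40, 38, 33], [0.634, 0.168, 0.07]), (274, 0.286, [48, 46, 43], [0.634, 0.163, 0.069]), (280, 0.288, [59, 56, 52], [0.635, 0.158, 0.068]), (286, 0.289, [66, 61, 57], [0.635, 0.154, 0.069]), (292, 0.147, [95, 88, 82], [0.628, 0.208, 0.201]), (298, 0.143, [95, 88, 85], [0.628, 0.207, 0.205])]
4.8167 [ 0.     0.011 -0.024  0.     0.     0.001] [3.04690086e-01 3.40854604e-01 4.01759468e-01 1.63202744e+00
 1.05009929e-05 1.79558620e+00] [-2.13082949e+00 -2.30826623e+00  4.36333284e-04]
```

The reported TCP sits about 38 mm beyond the finger tips that the depth image shows (tips at z≈0.20 when the TCP reads 0.163). That explains the empty grasp above an unmoved cap. I'll check it by descending gently with a force check.

```bash
python3 - <<'E'
from plan import *
plan([(.625,.1985,.085,.082,5.5,1),(.625,.1985,.065,.082,None,1)])
E
```

```text
[0.18, -0.03, 7.38, -0.002] x 3 jaw 5.5 
[0.0, 0.0, 2.0, -0.0] x 2
```

Request:
send_rows:
  increments: [0.18, -0.18, 4, 0, 0.18, -0.18, 7.4, 0, 0.18, -0.18, 7.4, 0, 0.18, -0.18, 7.4, 0, 0.18, -0.18, 7.4, 0]
  jaw: 5.5

```text
time_s: 5.28
tcp_pos: [0.6241, 0.1986, 0.0873]
orientation: [2.131, 2.308, 0.001]
ft_force: [0.9, -0.3, 0.5]
opening: 0.055
gripper_force: 0.0
```

Request:
send_rows:
  increments: [0, 0, 0.5, 0, 0, 0, 1.0, 0, 0, 0, 1.3, 0, 0, 0, 1.6, 0, 0, 0, 1.6, 0]

```text
time_s: 5.7
tcp_pos: [0.6236, 0.1985, 0.0693]
orientation: [-2.131, -2.308, 0.001]
ft_force: [-0.3, -0.1, 0.0]
opening: 0.055
gripper_force: 0.0
```

```bash
python3 - <<'E'
from plan import *
st=observe();print(st['tcp_pos'],st['ft_force'],st['opening'],phi_of(st))
T,c=T_cam('wrist',st);im,d=capture('wrist');P=cloud(T,c,d)
near=(d>0)&(P[...,2]>.08)&(np.abs(P[...,0]-.625)<.06)&(P[...,1]<.225)&(P[...,1]>.19)
Q=P[near];
for a,b in [(-.06,-.02),(.02,.06)]:
    q=Q[(Q[:,0]-.625>a)&(Q[:,0]-.625<b)];print(len(q),q[:,2].min() if len(q) else '',np.percentile(q[:,0],[1,50,99]),np.percentile(q[:,2],[1,5,20]))
save('w4',im)
E
```

```text
[0.62363556 0.19845922 0.06929261] [-0.25742161 -0.12012779  0.01615828] 0.05497871392653334 0.08000981204341635
21645 0.10695571508905194 [0.56547711 0.58304254 0.60445836] [0.11426989 0.12625583 0.15485577]
22891 0.10713074271649786 [0.64542583 0.67089136 0.68332618] [0.11375889 0.12562502 0.15463328]
```

Request:
send_rows:
  increments: [0, 0.1, 0.7, 0, 0, 0.1, 1.4, 0, 0, 0.1, 1.9, 0, 0, 0.1, 2.4, 0, 0, 0.1, 2.4, 0]

```text
time_s: 6.17
tcp_pos: [0.6241, 0.1984, 0.0441]
orientation: [-2.13, -2.308, 0.003]
ft_force: [-0.1, 0.0, -0.4]
opening: 0.0552
gripper_force: 0.0
```

Request:
send_rows:
  increments: [0, 0, 0, 0, 0, 0, 0, 0, 0, 0, 0, 0, 0, 0, 0, 0, 0, 0, 0, 0]
  jaw: 0

```text
time_s: 6.58
tcp_pos: [0.6251, 0.1987, 0.0464]
orientation: [2.131, 2.308, 0.001]
ft_force: [-0.4, -0.5, 3.7]
opening: 0.0246
gripper_force: 59.9
```

Gripped: opening 24.6 mm, force 60 N. With tips = TCP + 38 mm, I'm carrying it to the tray.

```bash
python3 - <<'E'
from plan import *
f=-.077;g=.082
plan([(.625,.1985,.09,g,None,0),(.382,.345,.06,f,None,1),(.382,.345,-.016,f,None,2),(.382,.345,-.016,f,4.4,3),(.382,.345,.06,f,None,0),
(.6298,.1341,.10,g,5.5,1),(.6298,.1341,.046,g,None,2)])
E
```

```text
[-0.01, -0.02, -4.36, -0.002] x 2  
[8.29, -11.51, 1.5, 0.079] x 4  
[7.36, -12.12, 1.5, 0.08] x 5  
[0.0, -0.0, 7.6, -0.0] x 4  
[0.0, -0.0, 0.0, -0.0] x 4 jaw 4.4 
[0.0, -0.0, -7.6, -0.0] x 2  
[-9.56, 13.16, -2.0, -0.08] x 4 jaw 5.5 
[-10.58, 12.36, -2.0, -0.079] x 5  
[-0.0, -0.0, 5.4, -0.0] x 4
```

Request:
send_rows:
  increments: [0, 0, -2.5, 0, 0, 0, -5, 0, 0, 0, -5, 0]

```text
time_s: 6.83
tcp_pos: [0.6266, 0.1991, 0.1011]
orientation: [2.129, 2.306, 0.009]
ft_force: [0.6, 0.5, 0.4]
opening: 0.0249
gripper_force: 59.6
```

Request:
send_rows:
  increments: [8.29, -11.51, 1.5, 0.079, 8.29, -11.51, 1.5, 0.079, 8.29, -11.51, 1.5, 0.079, 8.29, -11.51, 1.5, 0.079]

```text
time_s: 7.17
tcp_pos: [0.4998, 0.2735, 0.0801]
orientation: [-2.218, -2.223, 0.002]
ft_force: [-1.2, -0.4, -0.3]
opening: 0.0246
gripper_force: 59.5
```

Request:
send_rows:
  increments: [7.36, -12.12, 1.5, 0.08, 7.36, -12.12, 1.5, 0.08, 7.36, -12.12, 1.5, 0.08, 7.36, -12.12, 1.5, 0.08, 7.36, -12.12, 1.5, 0.08]

```text
time_s: 7.58
tcp_pos: [0.379, 0.347, 0.0654]
orientation: [-2.303, -2.136, 0.001]
ft_force: [-0.4, 0.4, -0.2]
opening: 0.0244
gripper_force: 59.5
```

```bash
python3 - <<'E'
from plan import *
st=observe();print(st['tcp_pos'],st['opening'],phi_of(st))
f=-.077;g=.082
plan([(.382,.345,-.016,f,None,2),(.382,.345,-.016,f,4.4,3),(.382,.345,.06,f,None,0),
(.6298,.1341,.10,g,5.5,1),(.6298,.1341,.046,g,None,2)])
E
```

```text
[0.37902871 0.34696175 0.06540696] 0.024423802052138992 -0.07528376232573286
[-0.17, 0.31, 8.14, 0.002] x 4  
[-0.0, 0.0, 0.0, -0.0] x 4 jaw 4.4 
[-0.0, 0.0, -7.6, -0.0] x 2  
[-9.56, 13.17, -2.0, -0.08] x 4 jaw 5.5 
[-10.58, 12.36, -2.0, -0.079] x 5  
[0.0, -0.0, 5.4, -0.0] x 4
```

Request:
send_rows:
  increments: [-0.1, 0.2, 4, 0, -0.1, 0.2, 7, 0, -0.1, 0.2, 8.1, 0, -0.1, 0.2, 8.1, 0, -0.1, 0.2, 8.1, 0]

```text
time_s: 8.0
tcp_pos: [0.3845, 0.3441, -0.0146]
orientation: [2.308, 2.131, -0.0]
ft_force: [0.2, -0.2, 0.9]
opening: 0.0247
gripper_force: 59.5
```

Request:
send_rows:
  increments: [0, 0, 0, 0, 0, 0, 0, 0, 0, 0, 0, 0, 0, 0, 0, 0]
  jaw: 4.4

```text
time_s: 8.33
tcp_pos: [0.3847, 0.3448, -0.0141]
orientation: [2.307, 2.132, 0.003]
ft_force: [-0.5, -0.8, 1.1]
opening: 0.0442
gripper_force: 0.0
```

Request:
send_rows:
  increments: [0, 0, -4, 0, 0, 0, -7.6, 0, 0, 0, -7.6, 0]

```text
time_s: 8.58
tcp_pos: [0.3865, 0.3465, 0.0683]
orientation: [2.307, 2.132, 0.015]
ft_force: [0.9, 0.3, 1.0]
opening: 0.0439
gripper_force: 0.0
```

Request:
send_rows:
  increments: [-9.56, 13.17, -2.0, -0.08, -9.56, 13.17, -2.0, -0.08, -9.56, 13.17, -2.0, -0.08, -9.56, 13.17, -2.0, -0.08]
  jaw: 5.5

```text
time_s: 8.92
tcp_pos: [0.5094, 0.2374, 0.0819]
orientation: [2.219, 2.223, 0.002]
ft_force: [0.2, 0.5, 0.6]
opening: 0.0552
gripper_force: 0.0
```

Request:
send_rows:
  increments: [-10.58, 12.36, -2.0, -0.079, -10.58, 12.36, -2.0, -0.079, -10.58, 12.36, -2.0, -0.079, -10.58, 12.36, -2.0, -0.079, -10.58, 12.36, -2.0, -0.079]

```text
time_s: 9.33
tcp_pos: [0.6359, 0.1284, 0.1009]
orientation: [2.135, 2.302, 0.001]
ft_force: [2.1, -0.1, 0.0]
opening: 0.0547
gripper_force: 0.0
```

```bash
cat > caps.py <<'E'
from plan import *
def caps():
    st=observe();T,c=T_cam('wrist',st);im,d=capture('wrist');P=cloud(T,c,d);x0,y0,z0=P[...,0],P[...,1],P[...,2]
    for b in blobs(P,(z0>.088)&(z0<.105)&(x0>.5)&(x0<.72)&(im[...,0]>125),60): print('cap',b[0],b[1].round(4),np.round(b[2],1),round(b[3],1),b[5])
    for b in blobs(P,(z0>.02)&(z0<.04)&(x0<.46)&(im[...,0]>170)&(y0>.15),60): print('traycap',b[0],b[1].round(4),np.round(b[2],1),round(b[4],3))
    return st,T,c,im,d,P
E
python3 - <<'E'
from caps import *
st,T,c,im,d,P=caps();save('w5',im)
print(st['tcp_pos'],st['opening'],phi_of(st),st['time_s'])
g=.082;f=-.077
plan([(.6298,.1341,.046,g,None,2),(.6298,.1341,.046,g,0,2),(.6298,.1341,.09,g,None,0),(.3793,.311,.06,f,None,1),(.3793,.311,-.016,f,None,2)])
E
```

```text
cap 256 [0.6242 0.1981] [7.4 7.6] 49.0 [297 109  18  19]
cap 3025 [0.6299 0.1344] [25.8 26.6] 6.0 [280 228  56  58]
cap 2241 [0.6354 0.0734] [27.7 25.9] 87.6 [284 347  55  50]
[0.6359036  0.12835448 0.1008618 ] 0.054692066877882264 0.07538199195455993 9.3333
[0.4, -0.37, 5.46, -0.006] x 4  
[0.0, 0.0, -0.0, 0.0] x 3 jaw 0 
[0.0, 0.0, -4.4, 0.0] x 2  
[9.84, -11.76, 1.5, 0.08] x 4  
[8.88, -12.5, 1.5, 0.079] x 5  
[-0.0, 0.0, 7.6, 0.0] x 4
```

Request:
send_rows:
  increments: [0, 0, 0, 0, 0, 0, 0, 0, 0, 0, 0, 0, 0, 0, 0, 0, 0, 0, 0, 0]

```text
time_s: 9.8
tcp_pos: [0.631, 0.1338, 0.1011]
orientation: [2.129, 2.31, 0.0]
ft_force: [0.1, -0.7, 0.6]
opening: 0.0552
gripper_force: 0.0
```

```bash
python3 - <<'E'
s=open('plan.py').read()
s=s.replace("def plan(wps,maxd=.17,maxa=.56):","def plan(wps,maxd=.16,maxa=.5,sync=False):")
s=s.replace("    st=observe();p=np.array(st['tcp_pos']);f=phi_of(st)\n","""    st=observe();p=np.array(st['tcp_pos']);f=phi_of(st)
    if not sync:
        q=json.load(open('cmd.json'));print('cmd-meas mm',((np.array(q[:3])-p)*1000).round(1),round(q[3]-f,4));p=np.array(q[:3]);f=q[3]
""")
s+="    json.dump([*p,f],open('cmd.json','w'))\n"
open('plan.py','w').write(s)
E
python3 - <<'E'
from plan import *
st=observe();print(st['tcp_pos'],phi_of(st),st['dq'].round(3))
g=.082;f=-.077
x,y=.6299,.1344
plan([(x,y,.046,g,None,2),(x,y,.046,g,0,3),(x,y,.09,g,None,1),(.3793,.311,.06,f,None,1),(.3793,.311,-.016,f,None,2),(.3793,.311,-.016,f,4.4,3),
(.3793,.311,.06,f,None,1),(.6354,.0734,.10,g,5.5,1),(.6354,.0734,.046,g,None,2)],sync=True)
E
```

```text
[0.63100783 0.13384344 0.10112157] 0.08135019780224496 [-0.006  0.005  0.003  0.001 -0.    -0.001]
[0.06, -0.11, 5.51, -0.001] x 4  
[0.0, 0.0, 0.0, 0.0] x 4 jaw 0 
[0.0, 0.0, -4.4, 0.0] x 3  
[9.83, -11.76, 1.5, 0.08] x 4  
[8.86, -12.51, 1.5, 0.079] x 5  
[0.01, 0.0, 7.6, 0.0] x 4  
[-0.0, 0.0, 0.0, 0.0] x 4 jaw 4.4 
[-0.0, 0.0, -7.6, 0.0] x 3  
[-7.24, 9.12, -1.33, -0.053] x 3 jaw 5.5 
[-7.72, 8.72, -1.33, -0.053] x 3  
[-8.17, 8.3, -1.34, -0.053] x 4  
[-0.0, 0.0, 5.4, 0.0] x 4
```

Request:
send_rows:
  increments: [0.06, -0.11, 3.5, -0.001, 0.06, -0.11, 5.51, -0.001, 0.06, -0.11, 5.51, -0.001, 0.06, -0.11, 5.51, -0.001]

```text
time_s: 10.13
tcp_pos: [0.6294, 0.1337, 0.0452]
orientation: [-2.128, -2.309, 0.003]
ft_force: [0.3, -0.6, 1.0]
opening: 0.0549
gripper_force: 0.0
```

Request:
send_rows:
  increments: [0, 0, 0, 0, 0, 0, 0, 0, 0, 0, 0, 0, 0, 0, 0, 0, 0, 0, 0, 0]
  jaw: 0

```text
time_s: 10.55
tcp_pos: [0.6315, 0.1338, 0.048]
orientation: [2.128, 2.308, 0.004]
ft_force: [-0.1, 0.6, 7.9]
opening: 0.0246
gripper_force: 59.8
```

Request:
send_rows:
  increments: [0, 0, -2.5, 0, 0, 0, -4.4, 0, 0, 0, -4.4, 0]

```text
time_s: 10.8
tcp_pos: [0.6324, 0.1339, 0.095]
orientation: [2.127, 2.307, 0.008]
ft_force: [1.7, 0.4, 1.6]
opening: 0.0247
gripper_force: 59.0
```

Request:
send_rows:
  increments: [9.83, -11.76, 1.5, 0.08, 9.83, -11.76, 1.5, 0.08, 9.83, -11.76, 1.5, 0.08, 9.83, -11.76, 1.5, 0.08]

```text
time_s: 11.13
tcp_pos: [0.5029, 0.2231, 0.0746]
orientation: [-2.22, -2.222, -0.0]
ft_force: [0.5, 0.1, -0.4]
opening: 0.0246
gripper_force: 59.1
```

Request:
send_rows:
  increments: [8.86, -12.51, 1.5, 0.079, 8.86, -12.51, 1.5, 0.079, 8.86, -12.51, 1.5, 0.079, 8.86, -12.51, 1.5, 0.079, 8.86, -12.51, 1.5, 0.079]

```text
time_s: 11.55
tcp_pos: [0.3764, 0.3126, 0.0597]
orientation: [-2.301, -2.137, 0.0]
ft_force: [0.4, -0.6, -0.2]
opening: 0.0246
gripper_force: 59.1
```

Request:
send_rows:
  increments: [0.01, 0, 2, 0, 0.01, 0, 5, 0, 0.01, 0, 7.6, 0, 0.01, 0, 7.6, 0, 0.01, 0, 7.6, 0]

```text
time_s: 11.97
tcp_pos: [0.3799, 0.31, -0.0168]
orientation: [2.307, 2.133, -0.002]
ft_force: [-0.0, -0.6, 0.5]
opening: 0.0245
gripper_force: 63.3
```

Request:
send_rows:
  increments: [0, 0, 0, 0, 0, 0, 0, 0, 0, 0, 0, 0, 0, 0, 0, 0]
  jaw: 4.4

```text
time_s: 12.3
tcp_pos: [0.3806, 0.3108, -0.0155]
orientation: [2.307, 2.133, 0.002]
ft_force: [1.2, -0.4, -0.2]
opening: 0.0441
gripper_force: 0.0
```

Request:
send_rows:
  increments: [0, 0, -4, 0, 0, 0, -7.6, 0, 0, 0, -7.6, 0]

```text
time_s: 12.55
tcp_pos: [0.3826, 0.3125, 0.0669]
orientation: [2.306, 2.133, 0.015]
ft_force: [1.1, 1.4, -1.1]
opening: 0.0438
gripper_force: 0.0
```

Request:
send_rows:
  increments: [-7.24, 9.12, -1.33, -0.053, -7.24, 9.12, -1.33, -0.053, -7.24, 9.12, -1.33, -0.053]
  jaw: 5.5

```text
time_s: 12.8
tcp_pos: [0.4669, 0.2302, 0.0741]
orientation: [2.247, 2.195, 0.003]
ft_force: [0.5, 0.6, -0.2]
opening: 0.055
gripper_force: 0.0
```

Request:
send_rows:
  increments: [-7.72, 8.72, -1.33, -0.053, -7.72, 8.72, -1.33, -0.053, -7.72, 8.72, -1.33, -0.053]

```text
time_s: 13.05
tcp_pos: [0.5525, 0.1498, 0.0871]
orientation: [2.19, 2.251, 0.002]
ft_force: [-0.1, 0.7, 0.1]
opening: 0.0553
gripper_force: 0.0
```

Request:
send_rows:
  increments: [-8.17, 8.3, -1.34, -0.053, -8.17, 8.3, -1.34, -0.053, -8.17, 8.3, -1.34, -0.053, -8.17, 8.3, -1.34, -0.053, -8.17, 8.3, -1.34, -0.053]

```text
time_s: 13.47
tcp_pos: [0.6368, 0.071, 0.0993]
orientation: [-2.133, -2.307, 0.0]
ft_force: [-0.6, -0.2, -0.5]
opening: 0.0555
gripper_force: 0.0
```

```bash
python3 - <<'E'
from caps import *
st,T,c,im,d,P=caps()
q=json.load(open('cmd.json'));q[2]=.10;json.dump(q,open('cmd.json','w'))
g=.082;f=-.077
x,y=.6354,.0734;a,b=.3767,.277
plan([(x,y,.046,g,None,2),(x,y,.046,g,0,3),(x,y,.09,g,None,1),(a,b,.06,f,None,1),(a,b,-.016,f,None,2),(a,b,-.016,f,4.4,3),
(a,b,.06,f,None,1),(.6402,.0130,.10,g,5.5,1)])
E
```

```text
cap 260 [0.6294 0.1362] [7.4 7.6] 48.3 [306 121  18  19]
cap 2967 [0.6353 0.0737] [26.8 25.9] 87.1 [288 239  61  58]
cap 2254 [0.6406 0.0137] [25.8 27.1] 2.4 [293 350  52  51]
cmd-meas mm [-0.6  1.3  0.6] 0.0026
[-0.0, 0.0, 5.4, 0.0] x 4  
[-0.0, 0.0, -0.0, 0.0] x 4 jaw 0 
[-0.0, 0.0, -4.4, 0.0] x 3  
[7.47, -8.04, 1.0, 0.053] x 3  
[7.04, -8.42, 1.0, 0.053] x 3  
[6.58, -8.78, 1.0, 0.053] x 4  
[0.0, 0.0, 7.6, 0.0] x 4  
[0.0, 0.0, 0.0, 0.0] x 4 jaw 4.4 
[0.0, 0.0, -7.6, 0.0] x 3  
[-8.1, 9.43, -1.33, -0.053] x 3 jaw 5.5 
[-8.59, 8.99, -1.34, -0.053] x 3  
[-9.06, 8.53, -1.33, -0.053] x 4
```

Request:
send_rows:
  increments: [0, 0, 3.5, 0, 0, 0, 5.4, 0, 0, 0, 5.4, 0, 0, 0, 5.4, 0]

```text
time_s: 13.85
tcp_pos: [0.6345, 0.0734, 0.0454]
orientation: [-2.127, -2.31, 0.002]
ft_force: [0.8, -0.0, 2.2]
opening: 0.0547
gripper_force: 0.0
```

Request:
send_rows:
  increments: [0, 0, 0, 0, 0, 0, 0, 0, 0, 0, 0, 0, 0, 0, 0, 0, 0, 0, 0, 0]
  jaw: 0

```text
time_s: 14.27
tcp_pos: [0.6369, 0.073, 0.0482]
orientation: [2.128, 2.308, 0.005]
ft_force: [-1.4, 1.4, 5.7]
opening: 0.0253
gripper_force: 56.3
```

Request:
send_rows:
  increments: [0, 0, -2.5, 0, 0, 0, -4.4, 0, 0, 0, -4.4, 0]

```text
time_s: 14.52
tcp_pos: [0.6379, 0.0729, 0.0953]
orientation: [2.126, 2.306, 0.008]
ft_force: [-0.7, -0.6, 0.4]
opening: 0.025
gripper_force: 56.2
```

Request:
send_rows:
  increments: [7.47, -8.04, 1.0, 0.053, 7.47, -8.04, 1.0, 0.053, 7.47, -8.04, 1.0, 0.053]

```text
time_s: 14.77
tcp_pos: [0.5477, 0.1417, 0.0797]
orientation: [-2.19, -2.251, -0.0]
ft_force: [-0.2, 0.2, -0.0]
opening: 0.0251
gripper_force: 56.3
```

Request:
send_rows:
  increments: [7.04, -8.42, 1.0, 0.053, 7.04, -8.42, 1.0, 0.053, 7.04, -8.42, 1.0, 0.053]

```text
time_s: 15.02
tcp_pos: [0.4611, 0.21, 0.07]
orientation: [-2.248, -2.194, -0.001]
ft_force: [0.3, -0.6, 0.3]
opening: 0.0252
gripper_force: 56.4
```

Request:
send_rows:
  increments: [6.58, -8.78, 1.0, 0.053, 6.58, -8.78, 1.0, 0.053, 6.58, -8.78, 1.0, 0.053, 6.58, -8.78, 1.0, 0.053, 6.58, -8.78, 1.0, 0.053]

```text
time_s: 15.43
tcp_pos: [0.3767, 0.2775, 0.0604]
orientation: [2.303, 2.136, 0.002]
ft_force: [-0.3, -0.5, -0.1]
opening: 0.0253
gripper_force: 56.4
```

Request:
send_rows:
  increments: [0, 0, 2, 0, 0, 0, 5, 0, 0, 0, 7.6, 0, 0, 0, 7.6, 0, 0, 0, 7.6, 0]

```text
time_s: 15.85
tcp_pos: [0.3777, 0.2756, -0.0165]
orientation: [-2.308, -2.132, 0.002]
ft_force: [-0.5, -0.2, -0.4]
opening: 0.0242
gripper_force: 77.1
```

Request:
send_rows:
  increments: [0, 0, 0, 0, 0, 0, 0, 0, 0, 0, 0, 0, 0, 0, 0, 0]
  jaw: 4.4

```text
time_s: 16.18
tcp_pos: [0.3779, 0.2768, -0.0154]
orientation: [2.306, 2.133, 0.002]
ft_force: [-1.0, -0.1, 0.4]
opening: 0.0442
gripper_force: 0.0
```

Request:
send_rows:
  increments: [0, 0, -4, 0, 0, 0, -7.6, 0, 0, 0, -7.6, 0]

```text
time_s: 16.43
tcp_pos: [0.38, 0.2784, 0.0668]
orientation: [2.305, 2.133, 0.014]
ft_force: [0.8, 0.7, 0.1]
opening: 0.0439
gripper_force: 0.0
```

Request:
send_rows:
  increments: [-8.1, 9.43, -1.33, -0.053, -8.1, 9.43, -1.33, -0.053, -8.1, 9.43, -1.33, -0.053]
  jaw: 5.5

```text
time_s: 16.68
tcp_pos: [0.4661, 0.1879, 0.0741]
orientation: [2.246, 2.196, 0.003]
ft_force: [0.1, 0.5, 0.8]
opening: 0.0555
gripper_force: 0.0
```

Request:
send_rows:
  increments: [-8.59, 8.99, -1.34, -0.053, -8.59, 8.99, -1.34, -0.053, -8.59, 8.99, -1.34, -0.053]

```text
time_s: 16.93
tcp_pos: [0.5541, 0.0986, 0.0872]
orientation: [2.189, 2.252, 0.001]
ft_force: [0.6, 1.2, 0.5]
opening: 0.0552
gripper_force: 0.0
```

Request:
send_rows:
  increments: [-9.06, 8.53, -1.33, -0.053, -9.06, 8.53, -1.33, -0.053, -9.06, 8.53, -1.33, -0.053, -9.06, 8.53, -1.33, -0.053, -9.06, 8.53, -1.33, -0.053]

```text
time_s: 17.35
tcp_pos: [0.6415, 0.0104, 0.0989]
orientation: [-2.132, -2.306, 0.001]
ft_force: [-1.5, 0.1, -0.4]
opening: 0.055
gripper_force: 0.0
```

```bash
python3 - <<'E'
from caps import *
st,T,c,im,d,P=caps()
g=.082;f=-.077
x,y=.6404,.0136;a,b=.3741,.2432
plan([(x,y,.046,g,None,2),(x,y,.046,g,0,3),(x,y,.09,g,None,1),(a,b,.06,f,None,1),(a,b,-.016,f,None,2),(a,b,-.016,f,4.4,3),
(a,b,.08,f,None,1),(.40,.09,.16,1.2,8.0,1)])
E
```

```text
cap 259 [0.6345 0.0745] [7.3 7.7] 50.1 [307 123  18  19]
cap 3079 [0.6405 0.0139] [25.8 26.5] 2.9 [291 236  57  57]
cmd-meas mm [-0.4  1.4  0.7] 0.0027
[0.06, 0.02, 5.4, 0.0] x 4  
[0.0, 0.0, -0.0, 0.0] x 4 jaw 0 
[0.0, 0.0, -4.4, 0.0] x 3  
[8.36, -8.22, 1.0, 0.053] x 3  
[7.91, -8.65, 1.0, 0.053] x 3  
[7.44, -9.05, 1.0, 0.053] x 4  
[0.0, 0.0, 7.6, 0.0] x 4  
[0.0, 0.0, 0.0, 0.0] x 4 jaw 4.4 
[0.0, 0.0, -9.6, 0.0] x 4  
[-5.02, 1.25, -2.67, -0.426] x 4 jaw 8.0 
[-5.1, -0.94, -2.67, -0.425] x 4  
[-4.25, -2.95, -2.66, -0.426] x 5
```

Request:
send_rows:
  increments: [0.06, 0.02, 3.5, 0, 0.06, 0.02, 5.4, 0, 0.06, 0.02, 5.4, 0, 0.06, 0.02, 5.4, 0]

```text
time_s: 17.73
tcp_pos: [0.6394, 0.0138, 0.0457]
orientation: [-2.127, -2.31, 0.002]
ft_force: [0.4, -0.5, 1.4]
opening: 0.0552
gripper_force: 0.0
```

Request:
send_rows:
  increments: [0, 0, 0, 0, 0, 0, 0, 0, 0, 0, 0, 0, 0, 0, 0, 0, 0, 0, 0, 0]
  jaw: 0

```text
time_s: 18.15
tcp_pos: [0.6418, 0.0131, 0.0482]
orientation: [2.128, 2.308, 0.004]
ft_force: [-1.1, 0.8, 7.0]
opening: 0.0243
gripper_force: 59.6
```

Request:
send_rows:
  increments: [0, 0, -2.5, 0, 0, 0, -4.4, 0, 0, 0, -4.4, 0]

```text
time_s: 18.4
tcp_pos: [0.6427, 0.0128, 0.0951]
orientation: [2.126, 2.306, 0.007]
ft_force: [1.4, 0.4, 1.0]
opening: 0.0244
gripper_force: 58.8
```

Request:
send_rows:
  increments: [8.36, -8.22, 1.0, 0.053, 8.36, -8.22, 1.0, 0.053, 8.36, -8.22, 1.0, 0.053]

```text
time_s: 18.65
tcp_pos: [0.5505, 0.0903, 0.0793]
orientation: [-2.191, -2.251, 0.0]
ft_force: [0.2, -0.1, -0.5]
opening: 0.0245
gripper_force: 58.9
```

Request:
send_rows:
  increments: [7.91, -8.65, 1.0, 0.053, 7.91, -8.65, 1.0, 0.053, 7.91, -8.65, 1.0, 0.053]

```text
time_s: 18.9
tcp_pos: [0.4614, 0.1672, 0.0697]
orientation: [-2.249, -2.193, -0.001]
ft_force: [-0.4, 0.2, 0.7]
opening: 0.0244
gripper_force: 58.9
```

Request:
send_rows:
  increments: [7.44, -9.05, 1.0, 0.053, 7.44, -9.05, 1.0, 0.053, 7.44, -9.05, 1.0, 0.053, 7.44, -9.05, 1.0, 0.053, 7.44, -9.05, 1.0, 0.053]

```text
time_s: 19.32
tcp_pos: [0.3738, 0.2438, 0.0601]
orientation: [2.302, 2.137, 0.002]
ft_force: [1.0, -0.2, 0.7]
opening: 0.0243
gripper_force: 59.0
```

Request:
send_rows:
  increments: [0, 0, 2, 0, 0, 0, 5, 0, 0, 0, 7.6, 0, 0, 0, 7.6, 0, 0, 0, 7.6, 0]

```text
time_s: 19.73
tcp_pos: [0.3749, 0.2418, -0.0164]
orientation: [-2.308, -2.132, 0.002]
ft_force: [0.1, 0.1, 0.9]
opening: 0.0242
gripper_force: 64.4
```

Request:
send_rows:
  increments: [0, 0, 0, 0, 0, 0, 0, 0, 0, 0, 0, 0, 0, 0, 0, 0]
  jaw: 4.4

```text
time_s: 20.07
tcp_pos: [0.3752, 0.2429, -0.0154]
orientation: [2.306, 2.133, 0.002]
ft_force: [0.1, -0.4, -0.1]
opening: 0.044
gripper_force: 0.0
```

Request:
send_rows:
  increments: [0, 0, -4, 0, 0, 0, -9.6, 0, 0, 0, -9.6, 0, 0, 0, -9.6, 0]

```text
time_s: 20.4
tcp_pos: [0.3767, 0.244, 0.0845]
orientation: [2.305, 2.132, 0.011]
ft_force: [-0.3, 0.8, 0.3]
opening: 0.0441
gripper_force: 0.0
```

```bash
python3 - <<'E'
from plan import *
a,b,f=.3741,.2432,-.077
json.dump([a,b,.08,f],open('cmd.json','w'))
plan([(.43,-.03,.20,.0,8.4,3)])
E
```

```text
cmd-meas mm [-2.6 -0.8 -4.5] 0.0009
[-13.4, 3.84, -6.0, -0.038] x 4 jaw 8.4 
[-13.55, 3.32, -6.0, -0.039] x 5  +hold 2
```

Request:
send_rows:
  increments: [-13.4, 3.84, -6.0, -0.038, -13.4, 3.84, -6.0, -0.038, -13.4, 3.84, -6.0, -0.038, -13.4, 3.84, -6.0, -0.038]
  jaw: 8.4

```text
time_s: 20.73
tcp_pos: [0.4027, 0.1039, 0.1409]
orientation: [2.265, 2.176, 0.001]
ft_force: [0.3, -0.2, 0.1]
opening: 0.084
gripper_force: 0.0
```

Request:
send_rows:
  increments: [-13.55, 3.32, -6.0, -0.039, -13.55, 3.32, -6.0, -0.039, -13.55, 3.32, -6.0, -0.039, -13.55, 3.32, -6.0, -0.039, -13.55, 3.32, -6.0, -0.039]

```text
time_s: 21.15
tcp_pos: [0.4314, -0.0342, 0.2013]
orientation: [2.225, 2.214, 0.001]
ft_force: [0.8, 0.3, 0.2]
opening: 0.0839
gripper_force: 0.0
```

Request:
send_rows:
  increments: [0, 0, 0, 0, 0, 0, 0, 0, 0, 0, 0, 0, 0, 0, 0, 0]

```text
time_s: 21.48
tcp_pos: [0.4299, -0.0296, 0.1991]
orientation: [-2.22, -2.222, 0.001]
ft_force: [-0.3, -0.7, 0.9]
opening: 0.0838
gripper_force: 0.0
```

```bash
python3 - <<'E'
from caps import *
st,T,c,im,d,P=caps();save('w6',im);np.savez('w6',T=T,d=d)
print(st['tcp_pos'],phi_of(st))
x0,y0,z0=P[...,0],P[...,1],P[...,2]
tcp=np.array(st['tcp_pos'])
for b in blobs(P,(z0>.006)&(z0<.05)&(x0<.505)&(np.abs(y0)<.4),150): print(b[0],b[1].round(4),np.round(b[2],1),round(b[3],1),b[4].round(3),b[5])
E
```

```text
cap 98 [0.6332 0.074 ] [5.5 7.6] 11.4 [631  58   9  13]
cap 104 [0.6393 0.0125] [7.  7.3] 58.2 [619 155  12  12]
[ 0.42994537 -0.02961197  0.19906189] 0.000687443141365046
4630 [0.3344 0.0177] [198.8  55.2] 89.0 0.022 [178  18  68 240]
3369 [0.4172 0.0568] [ 30.4 102. ] 6.5 0.013 [285  32  41 132]
2645 [ 0.4333 -0.1136] [102.   30.2] 14.1 0.013 [266 262 111  59]
468 [ 0.2232 -0.1727] [31.4 31.4] 51.7 0.007 [ 99 323  34  29]
2061 [ 0.4641 -0.2491] [31.2 95.9] 63.8 0.013 [306 376  85  51]
1018 [ 0.3187 -0.2528] [37.8 75.9] 50.0 0.007 [184 380  69  54]
```

View pics/w6.png

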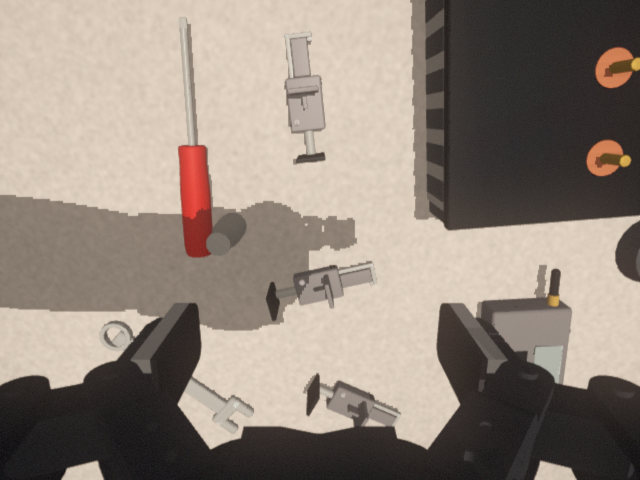

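The wrist view shows clip 1 at (305,100) hook up, clip 2 at (320,285) hook right, and clip 3 at (352,402) hook lower right. Two of the bare posts show at (630,65) and (622,160). The measured 102×30 mm rectangles match the clip sizes. Taking clip 1.

```bash
cat > clip.py <<'E'
from plan import *
def rects(reg,cam='wrist'):
    st=observe();T,c=T_cam(cam,st);im,d=capture(cam);P=cloud(T,c,d)
    x0,y0,z0=P[...,0],P[...,1],P[...,2];a,b,e,f,lo,hi=reg
    for q in blobs(P,(z0>lo)&(z0<hi)&(x0>a)&(x0<b)&(y0>e)&(y0<f),100):
        ang=q[3] if q[2][0]>q[2][1] else q[3]+90
        print(q[0],q[1].round(4),np.round(sorted(q[2]),1),'axis deg',round(ang,1),'rad',round(math.radians(ang),3),round(q[4],3))
    return st,T,c,im,d,P
E
python3 - <<'E'
from clip import *
x,y,f=.4195,.0369,1.684
plan([(x,y,.06,f,8.4,2),(x,y,-.018,f,None,3)])
E
```

```text
cmd-meas mm [-0.  -0.4  0.8] -0.0007
[1.67, -0.26, 3.5, -0.421] x 4 jaw 8.4 
[1.64, 0.45, 3.5, -0.421] x 4  
[1.31, 1.07, 3.5, -0.421] x 4  
[0.76, 1.52, 3.5, -0.421] x 5  +hold 1
[-0.0, -0.01, 7.8, -0.0] x 5
```

Request:
send_rows:
  increments: [1.67, -0.26, 3.5, -0.421, 1.67, -0.26, 3.5, -0.421, 1.67, -0.26, 3.5, -0.421, 1.67, -0.26, 3.5, -0.421]
  jaw: 8.4

```text
time_s: 21.87
tcp_pos: [0.4271, -0.0129, 0.1638]
orientation: [-1.697, -2.643, 0.001]
ft_force: [-0.5, 0.5, 0.7]
opening: 0.084
gripper_force: 0.0
```

Request:
send_rows:
  increments: [1.64, 0.45, 3.5, -0.421, 1.64, 0.45, 3.5, -0.421, 1.64, 0.45, 3.5, -0.421, 1.64, 0.45, 3.5, -0.421]

```text
time_s: 22.2
tcp_pos: [0.4245, 0.0039, 0.1288]
orientation: [-1.107, -2.939, 0.001]
ft_force: [-0.2, 1.0, -0.1]
opening: 0.0843
gripper_force: 0.0
```

Request:
send_rows:
  increments: [1.31, 1.07, 3.5, -0.421, 1.31, 1.07, 3.5, -0.421, 1.31, 1.07, 3.5, -0.421, 1.31, 1.07, 3.5, -0.421]

```text
time_s: 22.53
tcp_pos: [0.4218, 0.0205, 0.0939]
orientation: [-0.469, -3.105, 0.0]
ft_force: [0.2, -0.3, -0.2]
opening: 0.0844
gripper_force: 0.0
```

Request:
send_rows:
  increments: [0.76, 1.52, 3.5, -0.421, 0.76, 1.52, 3.5, -0.421, 0.76, 1.52, 3.5, -0.421, 0.76, 1.52, 3.5, -0.421, 0.76, 1.52, 3.5, -0.421]

```text
time_s: 22.95
tcp_pos: [0.4195, 0.0371, 0.0594]
orientation: [0.182, -3.136, 0.0]
ft_force: [-0.6, -0.7, -1.3]
opening: 0.0839
gripper_force: 0.0
```

Request:
send_rows:
  increments: [0, 0, 2, 0, 0, 0, 4, 0, 0, 0, 6, 0, 0, 0, 7.8, 0, 0, 0, 7.8, 0]

```text
time_s: 23.37
tcp_pos: [0.4175, 0.0366, -0.0216]
orientation: [0.174, -3.132, 0.0]
ft_force: [-0.2, 0.5, -0.4]
opening: 0.0839
gripper_force: 0.0
```

Request:
send_rows:
  increments: [0, 0, 0, 0, 0, 0, 0, 0, 0, 0, 0, 0]

```text
time_s: 23.62
tcp_pos: [0.4208, 0.0366, -0.0169]
orientation: [-0.176, 3.135, 0.0]
ft_force: [0.1, 0.4, 0.1]
opening: 0.084
gripper_force: 0.0
```

```bash
python3 - <<'E'
from clip import *
st,T,c,im,d,P=rects((.33,.5,-.05,.16,.006,.012))
print(st['tcp_pos'],st['ft_force'],phi_of(st));save('w7',im)
E
```

```text
523 [ 0.3479 -0.0468] [ 6.2 21.2] axis deg 179.8 rad 3.137 0.009
673 [0.4034 0.0503] [ 2.5 43.4] axis deg 97.5 rad 1.701 0.01
1127 [0.4192 0.0195] [23.2 24.1] axis deg 14.9 rad 0.26 0.01
3149 [0.4129 0.0906] [22.3 35.4] axis deg 93.7 rad 1.636 0.01
[ 0.42078228  0.03663277 -0.01694664] [0.07204584 0.42286838 0.0936722 ] 1.6826632678959172
```

View pics/w7.png

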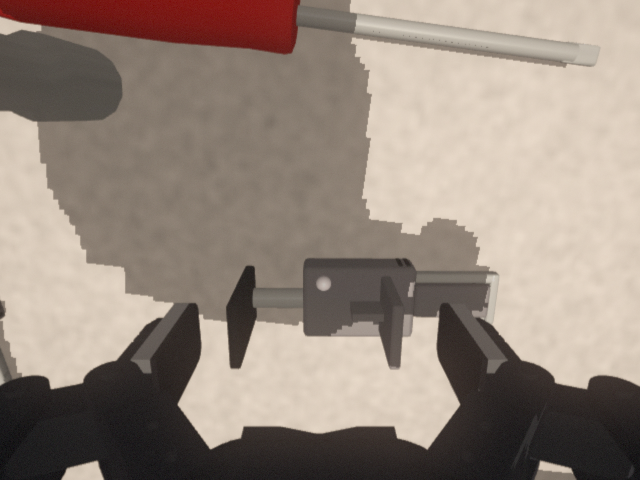

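Both plates lie between the fingers (thumb plate at (240,315), finger plate at (393,320), fingertips at (190,305) and (445,305)). Closing.

Request:
send_rows:
  increments: [0, 0, 0, 0, 0, 0, 0, 0, 0, 0, 0, 0, 0, 0, 0, 0, 0, 0, 0, 0]
  jaw: 0

```text
time_s: 24.08
tcp_pos: [0.4213, 0.0375, -0.0159]
orientation: [-0.177, 3.133, 0.004]
ft_force: [-3.5, 6.2, 17.6]
opening: 0.0379
gripper_force: 59.3
```

```bash
python3 - <<'E'
from clip import *
st,T,c,im,d,P=rects((.33,.5,-.05,.16,.006,.012))
print(st['tcp_pos'],st['ft_force'],st['opening'],st['gripper_force'],phi_of(st));save('w8',im)
f=.083;x,y=.5574,.1925
plan([(.4195,.0369,.10,1.684,None,1),(x,y,.10,f,None,5)])
E
```

```text
496 [ 0.3477 -0.0468] [ 6.3 20.8] axis deg 179.9 rad 3.139 0.009
640 [0.4046 0.0432] [ 2.4 43.1] axis deg 97.6 rad 1.703 0.009
205 [0.4207 0.0222] [ 5.3 23.2] axis deg 16.1 rad 0.282 0.01
2498 [0.4133 0.0931] [22.7 52.9] axis deg 95.1 rad 1.66 0.01
[ 0.42128307  0.03754633 -0.01594485] [-3.51056955  6.16204114 17.56737003] 0.037937184887911916 59.340949058532715 1.6834916743210695
cmd-meas mm [-1.8 -0.7 -2.1] 0.0005
[-0.0, 0.0, -11.8, -0.0] x 4  
[-3.86, 3.48, -0.0, 0.4] x 4  
[-2.21, 4.71, -0.0, 0.4] x 4  
[-0.2, 5.19, -0.0, 0.4] x 4  
[1.84, 4.86, -0.0, 0.401] x 5  +hold 4
```

View pics/w8.png

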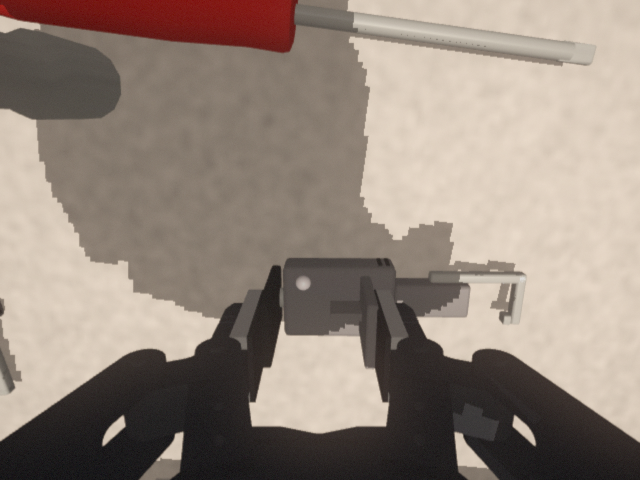

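The hook is pushed out at (490–525, 272–322) and the pinch is at 38 mm, on the stop. Lifting and carrying to above post one.

Request:
send_rows:
  increments: [0, 0, -3, 0, 0, 0, -6, 0, 0, 0, -9, 0, 0, 0, -11.8, 0, 0, 0, -11.8, 0]

```text
time_s: 24.55
tcp_pos: [0.4222, 0.0366, 0.1052]
orientation: [-0.175, 3.129, 0.0]
ft_force: [0.6, -0.6, 0.1]
opening: 0.0375
gripper_force: 63.1
```

Request:
send_rows:
  increments: [-3.86, 3.48, 0, 0.4, -3.86, 3.48, 0, 0.4, -3.86, 3.48, 0, 0.4, -3.86, 3.48, 0, 0.4]

```text
time_s: 24.88
tcp_pos: [0.4546, 0.0759, 0.0991]
orientation: [-0.46, -3.107, 0.0]
ft_force: [0.1, -0.9, 0.1]
opening: 0.0371
gripper_force: 63.1
```

Request:
send_rows:
  increments: [-2.21, 4.71, 0, 0.4, -2.21, 4.71, 0, 0.4, -2.21, 4.71, 0, 0.4, -2.21, 4.71, 0, 0.4]

```text
time_s: 25.22
tcp_pos: [0.489, 0.1148, 0.0988]
orientation: [-1.069, -2.953, 0.001]
ft_force: [-0.2, 0.4, -0.2]
opening: 0.0377
gripper_force: 63.1
```

Request:
send_rows:
  increments: [-0.2, 5.19, 0, 0.4, -0.2, 5.19, 0, 0.4, -0.2, 5.19, 0, 0.4, -0.2, 5.19, 0, 0.4]

```text
time_s: 25.55
tcp_pos: [0.5235, 0.1536, 0.0987]
orientation: [-1.634, -2.682, 0.002]
ft_force: [-0.3, -0.3, -0.3]
opening: 0.0379
gripper_force: 63.1
```

Request:
send_rows:
  increments: [1.84, 4.86, 0, 0.401, 1.84, 4.86, 0, 0.401, 1.84, 4.86, 0, 0.401, 1.84, 4.86, 0, 0.401, 1.84, 4.86, 0, 0.401]

```text
time_s: 25.97
tcp_pos: [0.5578, 0.192, 0.0989]
orientation: [-2.129, -2.309, 0.002]
ft_force: [0.2, -0.3, -0.2]
opening: 0.0378
gripper_force: 63.1
```

Request:
send_rows:
  increments: [0, 0, 0, 0, 0, 0, 0, 0, 0, 0, 0, 0, 0, 0, 0, 0]

```text
time_s: 26.3
tcp_pos: [0.5579, 0.1918, 0.0998]
orientation: [2.128, 2.311, 0.0]
ft_force: [-0.0, -0.4, -1.2]
opening: 0.0375
gripper_force: 63.1
```

```bash
cat >> clip.py <<'E'
def held(st,P):
    "clip parts in the tool frame (tool x lateral, tool y along the clip), heights relative to TCP"
    m=R.from_rotvec(st['orientation']).as_matrix();Q=(P-np.array(st['tcp_pos']))@m  # tool coords
    L=Q.reshape(-1,3);L=L[np.isfinite(L[:,0])]
    return L
E
python3 - <<'E'
from clip import *
st,T,c,im,d,P=rects((.4,.7,.1,.3,.098,.13));save('w9',im);np.savez('w9',T=T,d=d)
print(st['tcp_pos'],st['ft_force'],st['opening'],phi_of(st))
x0,y0,z0=P[...,0],P[...,1],P[...,2]
for b in blobs(P,(z0>.085)&(z0<.096)&(np.abs(x0-.624)<.03)&(np.abs(y0-.198)<.03)&(im[...,0].astype(int)>im[...,2]+25),20): print('post',b[0],b[1],b[2])
E
```

```text
10540 [0.5886 0.1958] [ 30.5 101.8] axis deg 5.8 rad 0.101 0.128
[0.55788891 0.19177854 0.09978511] [-0.03650795 -0.40546466 -1.24492852] 0.03748603160778073 0.08243709871018062
post 220 [0.62358167 0.19932506] (7.825904369354248, 5.558906078338623)
```

View pics/w9.png

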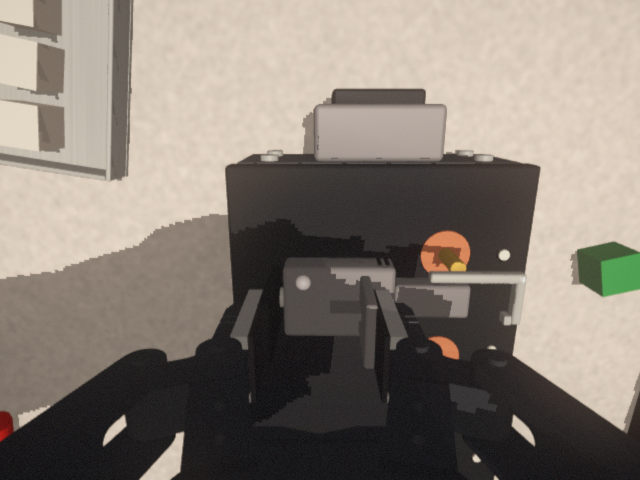

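The held clip is level and its measured origin is (0.5578, 0.1927). That puts post one about 67 mm along it and on the centre line. Caps are visible in the tray at the upper left. Lowering and releasing.

Request:
send_rows:
  increments: [0, -0.05, 1.2, 0, 0, -0.05, 2.4, 0, 0, -0.05, 3.4, 0, 0, -0.05, 4.2, 0, 0, -0.05, 4.5, 0]

```text
time_s: 26.77
tcp_pos: [0.5568, 0.1917, 0.0541]
orientation: [-2.128, -2.31, 0.001]
ft_force: [-5.7, -2.4, 21.5]
opening: 0.0375
gripper_force: 71.2
```

Request:
send_rows:
  increments: [0, 0, 0, 0, 0, 0, 0.05, 0, 0, 0, 0.1, 0, 0, 0, 0.1, 0]

```text
time_s: 27.1
tcp_pos: [0.5571, 0.1918, 0.0543]
orientation: [-2.128, -2.311, -0.0]
ft_force: [-4.4, -1.1, 9.4]
opening: 0.0377
gripper_force: 66.9
```

```bash
python3 - <<'E'
from clip import *
st,T,c,im,d,P=rects((.4,.7,.1,.3,.073,.083));save('w10',im)
print(st['tcp_pos'],st['ft_force'],st['opening'],phi_of(st))
x0,y0,z0=P[...,0],P[...,1],P[...,2]
for b in blobs(P,(z0>.085)&(z0<.096)&(np.abs(x0-.624)<.03)&(np.abs(y0-.198)<.03)&(im[...,0].astype(int)>im[...,2]+25),20): print('post',b[0],b[1],b[2])
E
```

```text
1116 [0.5628 0.2073] [ 3.9 43.2] axis deg 7.9 rad 0.139 0.079
382 [0.5423 0.19  ] [ 6.5 27.8] axis deg 105.3 rad 1.837 0.081
4187 [0.6119 0.1972] [22.5 53.8] axis deg 3.4 rad 0.059 0.081
[0.55708038 0.19178562 0.05433974] [-4.4078168  -1.08853343  9.41899491] 0.03765564033659934 0.08204690039217817
post 491 [0.62390271 0.19836021] (7.724428176879883, 8.166110038757324)
```

View pics/w10.png

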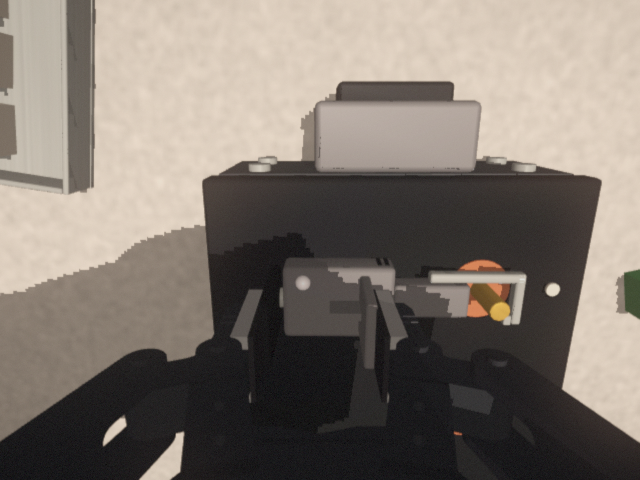

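The post stands inside the open hook at (490,295) and the clip is resting on the module. Releasing and rising.

Request:
send_rows:
  increments: [0, 0, 0, 0, 0, 0, 0, 0, 0, 0, 0, 0, 0, 0, 0, 0]
  jaw: 7.5

```text
time_s: 27.48
tcp_pos: [0.5574, 0.1919, 0.0533]
orientation: [-2.128, -2.311, 0.0]
ft_force: [-0.2, 0.9, 0.0]
opening: 0.0749
gripper_force: 0.0
```

Request:
send_rows:
  increments: [0, 0, -2, 0, 0, 0, -5, 0, 0, 0, -8, 0, 0, 0, -10, 0, 0, 0, -10, 0]

```text
time_s: 27.9
tcp_pos: [0.5592, 0.1925, 0.1586]
orientation: [2.126, 2.308, 0.009]
ft_force: [1.3, 1.2, 0.1]
opening: 0.0754
gripper_force: 0.0
```

Request:
send_rows:
  increments: [0, 0, 0, 0, 0, 0, 0, 0, 0, 0, 0, 0, 0, 0, 0, 0]

```text
time_s: 28.23
tcp_pos: [0.5569, 0.1917, 0.1523]
orientation: [-2.128, -2.31, 0.003]
ft_force: [0.4, 0.8, 0.5]
opening: 0.0751
gripper_force: 0.0
```

```bash
python3 - <<'E'
from clip import *
st,T,c,im,d,P=rects((.4,.7,.1,.3,.0735,.125));save('w11',im)
print(st['time_s'],st['tcp_pos'],st['ft_force'],st['opening'],phi_of(st))
x,y=.43,-.03
q=json.load(open('cmd.json'));print(q)
plan([(.44,.08,.17,0.08,None,0),(.43,-.17,.20,-.15,8.4,3)],sync=True)
E
```

```text
6222 [0.5809 0.194 ] [ 31.3 102.6] axis deg 5.0 rad 0.087 0.083
160 [0.6278 0.1372] [5. 8.] axis deg 52.1 rad 0.91 0.083
28.2333 [0.55689695 0.19168894 0.15230285] [0.35402435 0.80730678 0.51866687] 0.07512668210871828 0.08195390426960471
[0.557355081179288, 0.19248230264721095, 0.1, 0.08299999999999974]
[-5.09, -6.29, -0.87, 0.001] x 2  
[-5.09, -6.28, -0.88, 0.001] x 2  
[-12.42, -1.5, -1.5, 0.115] x 4 jaw 8.4 
[-12.51, -0.06, -1.5, 0.115] x 5  +hold 2
```

Clip 1 measures as gripped, with post one at about x=64.5 mm and y≈0. On to clip 2.

Request:
send_rows:
  increments: [-5.09, -6.29, -0.87, 0.001, -5.09, -6.29, -0.87, 0.001]

```text
time_s: 28.45
tcp_pos: [0.4979, 0.1358, 0.1595]
orientation: [-2.126, -2.309, 0.007]
ft_force: [0.3, -1.2, 1.8]
opening: 0.0747
gripper_force: 0.0
```

Request:
send_rows:
  increments: [-5.09, -6.28, -0.88, 0.001, -5.09, -6.28, -0.88, 0.001]

```text
time_s: 28.62
tcp_pos: [0.4386, 0.0792, 0.1703]
orientation: [-2.13, -2.308, 0.002]
ft_force: [-0.2, -0.1, 1.3]
opening: 0.0754
gripper_force: 0.0
```

Request:
send_rows:
  increments: [-12.42, -1.5, -1.5, 0.115, -12.42, -1.5, -1.5, 0.115, -12.42, -1.5, -1.5, 0.115, -12.42, -1.5, -1.5, 0.115]
  jaw: 8.4

```text
time_s: 28.95
tcp_pos: [0.4348, -0.0503, 0.1868]
orientation: [2.265, 2.174, -0.001]
ft_force: [0.2, 0.8, 0.1]
opening: 0.0839
gripper_force: 0.0
```

Request:
send_rows:
  increments: [-12.51, -0.06, -1.5, 0.115, -12.51, -0.06, -1.5, 0.115, -12.51, -0.06, -1.5, 0.115, -12.51, -0.06, -1.5, 0.115, -12.51, -0.06, -1.5, 0.115]

```text
time_s: 29.37
tcp_pos: [0.43, -0.1715, 0.2007]
orientation: [-2.385, -2.043, 0.001]
ft_force: [0.3, 0.9, -0.5]
opening: 0.0839
gripper_force: 0.0
```

Request:
send_rows:
  increments: [0, 0, 0, 0, 0, 0, 0, 0, 0, 0, 0, 0]

```text
time_s: 29.62
tcp_pos: [0.4306, -0.1686, 0.201]
orientation: [-2.379, -2.051, -0.0]
ft_force: [-0.4, 1.2, 0.5]
opening: 0.0838
gripper_force: 0.0
```

```bash
python3 - <<'E'
from clip import *
st,T,c,im,d,P=rects((.34,.54,-.42,.0,.006,.06));save('w12',im)
print(st['time_s'],st['tcp_pos'],phi_of(st))
E
```

```text
554 [ 0.5301 -0.0334] [ 8.6 26.5] axis deg 117.7 rad 2.054 0.027
1136 [ 0.3504 -0.0577] [20.8 25.5] axis deg 90.0 rad 1.57 0.047
3169 [ 0.4334 -0.1142] [ 30.9 102.1] axis deg 13.3 rad 0.232 0.013
2523 [ 0.467  -0.2509] [ 30.4 101.9] axis deg 153.7 rad 2.683 0.013
173 [ 0.3474 -0.2586] [ 9.4 23.8] axis deg 139.8 rad 2.439 0.007
2353 [ 0.4787 -0.3651] [ 30.4 103.6] axis deg 133.7 rad 2.333 0.014
29.6167 [ 0.43055218 -0.16855164  0.2010106 ] -0.1479930763421528
```

```bash
python3 - <<'E'
from clip import *
x,y,f=.4140,-.1189,.239
plan([(x,y,.06,f,8.4,3),(x,y,-.017,f,None,3),(x,y,-.017,f,0,4),(x,y,.10,f,None,1),(.563,.1304,.10,.083,None,5)])
E
```

```text
cmd-meas mm [-0.6 -1.4 -1.1] -0.0021
[4.82, -2.34, 14.0, -0.389] x 5 jaw 8.4 +hold 2
[-0.0, -0.0, 7.7, 0.0] x 5  
[-0.0, -0.0, 0.0, 0.0] x 5 jaw 0 
[-0.0, -0.0, -11.7, 0.0] x 4  
[10.35, 10.19, 0.0, 0.078] x 4  
[11.1, 9.35, 0.0, 0.078] x 5  +hold 4
```

Request:
send_rows:
  increments: [4.82, -2.34, 14.0, -0.389, 4.82, -2.34, 14.0, -0.389, 4.82, -2.34, 14.0, -0.389, 4.82, -2.34, 14.0, -0.389, 4.82, -2.34, 14.0, -0.389]
  jaw: 8.4

```text
time_s: 30.08
tcp_pos: [0.4112, -0.1159, 0.0563]
orientation: [-1.932, -2.468, 0.004]
ft_force: [-0.2, -0.2, 0.9]
opening: 0.0836
gripper_force: 0.0
```

Request:
send_rows:
  increments: [0, 0, 0, 0, 0, 0, 2, 0, 0, 0, 4, 0, 0, 0, 6, 0, 0, 0, 7.7, 0]

```text
time_s: 30.5
tcp_pos: [0.4165, -0.1195, -0.0141]
orientation: [1.94, 2.467, 0.002]
ft_force: [-0.2, -0.2, -0.9]
opening: 0.0841
gripper_force: 0.0
```

Request:
send_rows:
  increments: [0, 0, 0, 0, 0, 0, 0, 0, 0, 0, 0, 0]

```text
time_s: 30.75
tcp_pos: [0.416, -0.1193, -0.0135]
orientation: [1.94, 2.468, 0.002]
ft_force: [-0.9, -1.2, 1.6]
opening: 0.084
gripper_force: 0.0
```

Request:
send_rows:
  increments: [0, 0, 0, 0, 0, 0, 0, 0, 0, 0, 0, 0, 0, 0, 0, 0, 0, 0, 0, 0]
  jaw: 0

```text
time_s: 31.17
tcp_pos: [0.4179, -0.1191, -0.0122]
orientation: [1.936, 2.466, 0.006]
ft_force: [3.0, 2.6, 17.7]
opening: 0.0375
gripper_force: 58.5
```

Request:
send_rows:
  increments: [0, 0, -3, 0, 0, 0, -6, 0, 0, 0, -9, 0, 0, 0, -11.7, 0, 0, 0, -11.7, 0]

```text
time_s: 31.58
tcp_pos: [0.4168, -0.1193, 0.1069]
orientation: [1.936, 2.465, 0.005]
ft_force: [0.9, -0.2, -0.8]
opening: 0.0369
gripper_force: 64.3
```

Request:
send_rows:
  increments: [10.35, 10.19, 0, 0.078, 10.35, 10.19, 0, 0.078, 10.35, 10.19, 0, 0.078, 10.35, 10.19, 0, 0.078]

```text
time_s: 31.92
tcp_pos: [0.4904, 0.0091, 0.1008]
orientation: [-2.034, -2.394, -0.002]
ft_force: [-0.3, -0.6, -0.9]
opening: 0.0372
gripper_force: 64.3
```

Request:
send_rows:
  increments: [11.1, 9.35, 0, 0.078, 11.1, 9.35, 0, 0.078, 11.1, 9.35, 0, 0.078, 11.1, 9.35, 0, 0.078, 11.1, 9.35, 0, 0.078]

```text
time_s: 32.33
tcp_pos: [0.5647, 0.1342, 0.0998]
orientation: [-2.123, -2.315, 0.0]
ft_force: [0.3, -0.0, -0.8]
opening: 0.0373
gripper_force: 64.3
```

Request:
send_rows:
  increments: [0, 0, 0, 0, 0, 0, 0, 0, 0, 0, 0, 0, 0, 0, 0, 0]

```text
time_s: 32.67
tcp_pos: [0.5632, 0.1296, 0.1015]
orientation: [2.129, 2.31, 0.0]
ft_force: [-1.0, 0.8, -0.7]
opening: 0.0373
gripper_force: 64.3
```

```bash
python3 - <<'E'
from clip import *
st,T,c,im,d,P=rects((.4,.7,.05,.178,.10,.13));save('w13',im)
print(st['time_s'],st['tcp_pos'],st['opening'],phi_of(st))
x0,y0,z0=P[...,0],P[...,1],P[...,2]
for b in blobs(P,(z0>.085)&(z0<.096)&(np.abs(x0-.63)<.03)&(y0<.25)&(im[...,0].astype(int)>im[...,2]+25),20): print('post',b[0],b[1],b[2])
E
```

```text
10753 [0.594  0.1336] [ 30.4 102.1] axis deg 4.9 rad 0.086 0.126
32.6667 [0.56321772 0.12958471 0.1014872 ] 0.03729671810883869 0.08173311600396992
post 326 [0.62393048 0.19795038] (7.730031490325928, 7.8434367179870605)
post 178 [0.62866437 0.13788022] (7.613650798797607, 5.065850257873535)
```

Held clip's origin is (0.5631, 0.1309), within 1 mm of the target. Lowering onto post two and releasing.

Request:
send_rows:
  increments: [0, 0, 1.2, 0, 0, 0, 2.4, 0, 0, 0, 3.4, 0, 0, 0, 4.1, 0, 0, 0, 4.4, 0]

```text
time_s: 33.13
tcp_pos: [0.563, 0.1303, 0.0578]
orientation: [2.127, 2.311, -0.0]
ft_force: [-9.8, -3.9, 29.7]
opening: 0.037
gripper_force: 75.2
```

Request:
send_rows:
  increments: [0, 0, 0, 0, 0, 0, 0, 0, 0, 0, 0.05, 0, 0, 0, 0.05, 0]

```text
time_s: 33.47
tcp_pos: [0.5628, 0.1303, 0.058]
orientation: [2.127, 2.312, -0.0]
ft_force: [-8.5, -1.7, 15.6]
opening: 0.0373
gripper_force: 70.8
```

Request:
send_rows:
  increments: [0, 0, 0, 0, 0, 0, 0, 0, 0, 0, 0, 0, 0, 0, 0, 0]
  jaw: 7.5

```text
time_s: 33.8
tcp_pos: [0.5635, 0.1305, 0.0561]
orientation: [-2.127, -2.312, 0.0]
ft_force: [-0.3, 0.2, 0.3]
opening: 0.0747
gripper_force: 0.0
```

Request:
send_rows:
  increments: [0, 0, -2, 0, 0, 0, -5, 0, 0, 0, -8, 0, 0, 0, -10, 0, 0, 0, -10, 0]

```text
time_s: 34.22
tcp_pos: [0.5653, 0.131, 0.1614]
orientation: [2.125, 2.309, 0.009]
ft_force: [0.3, -0.1, 0.5]
opening: 0.075
gripper_force: 0.0
```

Request:
send_rows:
  increments: [0, 0, 0, 0, 0, 0, 0, 0, 0, 0, 0, 0, 0, 0, 0, 0]

```text
time_s: 34.55
tcp_pos: [0.563, 0.1304, 0.1553]
orientation: [-2.127, -2.311, 0.003]
ft_force: [-0.3, 0.4, 0.3]
opening: 0.0749
gripper_force: 0.0
```

```bash
python3 - <<'E'
from clip import *
st,T,c,im,d,P=rects((.4,.7,.05,.25,.0745,.125));save('w14',im)
print(st['time_s'],st['tcp_pos'],st['ft_force'],st['opening'],phi_of(st))
x,y,f=.4787-.0,-.30,-.46
# clip3 origin
o=np.array([.467,-.2509])-.020*np.array([math.cos(-.459),math.sin(-.459)]);print('tcp target',o)
plan([(.47,.0,.17,0.0,8.4,0),(o[0],o[1],.12,-.459,None,2)],sync=True)
E
```

```text
6822 [0.581  0.1939] [ 30.6 102.5] axis deg 4.4 rad 0.077 0.083
5970 [0.5861 0.1334] [ 30.4 102.1] axis deg 5.1 rad 0.089 0.083
200 [0.6333 0.075 ] [6.6 8.1] axis deg 68.3 rad 1.193 0.086
34.55 [0.56295635 0.13041404 0.15528728] [-0.32926258  0.42725557  0.2522686 ] 0.07490712377056584 0.08296411730463625
tcp target [ 0.44907008 -0.24203896]
[-6.11, -5.18, -0.72, 0.042] x 2 jaw 8.4 
[-6.33, -4.91, -0.73, 0.041] x 2  
[-12.1, -1.05, 2.5, 0.23] x 3  
[-12.02, 1.74, 2.5, 0.229] x 5
```

Request:
send_rows:
  increments: [-6.11, -5.18, -0.72, 0.042, -6.11, -5.18, -0.72, 0.042]
  jaw: 8.4

```text
time_s: 34.77
tcp_pos: [0.516, 0.0654, 0.1618]
orientation: [-2.174, -2.265, 0.004]
ft_force: [0.4, 0.7, 1.1]
opening: 0.0839
gripper_force: 0.0
```

Request:
send_rows:
  increments: [-6.33, -4.91, -0.73, 0.041, -6.33, -4.91, -0.73, 0.041]

```text
time_s: 34.93
tcp_pos: [0.4689, -0.0009, 0.1705]
orientation: [-2.223, -2.219, 0.001]
ft_force: [0.8, -0.7, 0.1]
opening: 0.0841
gripper_force: 0.0
```

Request:
send_rows:
  increments: [-12.1, -1.05, 2.5, 0.23, -12.1, -1.05, 2.5, 0.23, -12.1, -1.05, 2.5, 0.23]

```text
time_s: 35.18
tcp_pos: [0.4592, -0.1225, 0.146]
orientation: [2.467, 1.944, 0.001]
ft_force: [1.0, -0.1, -0.2]
opening: 0.0843
gripper_force: 0.0
```

Request:
send_rows:
  increments: [-12.02, 1.74, 2.5, 0.229, -12.02, 1.74, 2.5, 0.229, -12.02, 1.74, 2.5, 0.229, -12.02, 1.74, 2.5, 0.229, -12.02, 1.74, 2.5, 0.229]

```text
time_s: 35.6
tcp_pos: [0.4484, -0.2434, 0.1199]
orientation: [-2.67, -1.652, 0.002]
ft_force: [0.4, 0.4, 1.8]
opening: 0.0842
gripper_force: 0.0
```

Request:
send_rows:
  increments: [0, 0, 0, 0, 0, 0, 0, 0, 0, 0, 0, 0, 0, 0, 0, 0]

```text
time_s: 35.93
tcp_pos: [0.45, -0.2409, 0.1216]
orientation: [2.667, 1.66, 0.001]
ft_force: [-0.8, 0.1, -1.3]
opening: 0.0841
gripper_force: 0.0
```

```bash
python3 - <<'E'
from clip import *
st,T,c,im,d,P=rects((.38,.54,-.42,-.15,.006,.043));save('w15',im)
print(st['time_s'],st['tcp_pos'],phi_of(st))
x,y,f=.4491,-.242,-.459
a,b=np.array([.6345,.0745])-.067*np.array([.9966,.0829]);print(a,b)
plan([(x,y,.06,f,8.4,2),(x,y,-.015,f,None,3),(x,y,-.015,f,0,4),(x,y,.10,f,None,1),(a,b,.10,.083,None,5)])
E
```

```text
4499 [ 0.4673 -0.2509] [ 30.6 102.3] axis deg 154.4 rad 2.695 0.013
2836 [ 0.4639 -0.349 ] [30.4 59.6] axis deg 132.4 rad 2.311 0.014
35.9333 [ 0.44996303 -0.24085564  0.12156232] -0.4570398496580204
0.5677277999999999 0.0689457
cmd-meas mm [-0.9 -1.  -1.5] -0.0017
[0.0, 0.0, 6.0, 0.0] x 4 jaw 8.4 
[0.0, 0.0, 7.5, 0.0] x 5  
[0.0, 0.0, 0.0, 0.0] x 5 jaw 0 
[0.0, 0.0, -11.5, 0.0] x 4  
[11.04, -1.05, 0.0, -0.181] x 3  
[11.05, 0.96, 0.0, -0.18] x 3  
[10.71, 2.93, 0.0, -0.181] x 5  +hold 3
```

Request:
send_rows:
  increments: [0, 0, 3, 0, 0, 0, 6, 0, 0, 0, 8, 0, 0, 0, 10, 0, 0, 0, 12, 0]

```text
time_s: 36.4
tcp_pos: [0.4496, -0.2412, 0.0003]
orientation: [2.667, 1.659, 0.0]
ft_force: [0.5, 0.8, -0.1]
opening: 0.084
gripper_force: 0.0
```

Request:
send_rows:
  increments: [0, 0, 1.5, 0, 0, 0, 1.5, 0, 0, 0, 1.5, 0, 0, 0, 1.5, 0]

```text
time_s: 36.73
tcp_pos: [0.4502, -0.2419, -0.0126]
orientation: [2.667, 1.658, 0.001]
ft_force: [0.8, 0.5, 0.3]
opening: 0.0843
gripper_force: 0.0
```

Request:
send_rows:
  increments: [0, 0, 0, 0, 0, 0, 0, 0, 0, 0, 0, 0, 0, 0, 0, 0, 0, 0, 0, 0]
  jaw: 0

```text
time_s: 37.15
tcp_pos: [0.4528, -0.2436, -0.0098]
orientation: [2.662, 1.654, 0.007]
ft_force: [3.6, -1.2, 18.2]
opening: 0.0375
gripper_force: 58.6
```

Request:
send_rows:
  increments: [0, 0, -3, 0, 0, 0, -6, 0, 0, 0, -9, 0, 0, 0, -11.5, 0, 0, 0, -11.5, 0]

```text
time_s: 37.57
tcp_pos: [0.4516, -0.2431, 0.1071]
orientation: [2.663, 1.654, 0.006]
ft_force: [0.5, 0.0, -0.4]
opening: 0.0369
gripper_force: 64.0
```

Request:
send_rows:
  increments: [11.04, -1.05, 0, -0.181, 11.04, -1.05, 0, -0.181, 11.04, -1.05, 0, -0.181]

```text
time_s: 37.82
tcp_pos: [0.4895, -0.1363, 0.1012]
orientation: [-2.505, -1.896, -0.001]
ft_force: [0.2, -0.0, -0.5]
opening: 0.0368
gripper_force: 64.0
```

Request:
send_rows:
  increments: [11.05, 0.96, 0, -0.18, 11.05, 0.96, 0, -0.18, 11.05, 0.96, 0, -0.18]

```text
time_s: 38.07
tcp_pos: [0.5292, -0.0317, 0.1009]
orientation: [-2.322, -2.115, -0.001]
ft_force: [0.6, 0.2, -0.9]
opening: 0.0373
gripper_force: 64.0
```

Request:
send_rows:
  increments: [10.71, 2.93, 0, -0.181, 10.71, 2.93, 0, -0.181, 10.71, 2.93, 0, -0.181, 10.71, 2.93, 0, -0.181, 10.71, 2.93, 0, -0.181]

```text
time_s: 38.48
tcp_pos: [0.5682, 0.0704, 0.1005]
orientation: [-2.124, -2.314, 0.001]
ft_force: [-0.0, -0.2, -1.5]
opening: 0.0372
gripper_force: 64.0
```

Request:
send_rows:
  increments: [0, 0, 0, 0, 0, 0, 0, 0, 0, 0, 0, 0, 0, 0, 0, 0]

```text
time_s: 38.82
tcp_pos: [0.5681, 0.0681, 0.1014]
orientation: [2.129, 2.31, 0.0]
ft_force: [0.3, 0.3, 0.9]
opening: 0.0374
gripper_force: 64.0
```

```bash
python3 - <<'E'
from clip import *
st,T,c,im,d,P=rects((.4,.7,-.02,.118,.10,.13));save('w16',im)
print(st['time_s'],st['tcp_pos'],st['opening'],phi_of(st))
x0,y0,z0=P[...,0],P[...,1],P[...,2]
for b in blobs(P,(z0>.085)&(z0<.096)&(np.abs(x0-.63)<.03)&(y0<.25)&(im[...,0].astype(int)>im[...,2]+25),20): print('post',b[0],b[1],b[2])
E
```

```text
10630 [0.5989 0.0712] [ 30.6 102.2] axis deg 5.1 rad 0.088 0.124
38.8167 [0.56807343 0.06806719 0.10139823] 0.03735561489774499 0.08147861664435906
post 321 [0.62901636 0.1360687 ] (7.786336421966553, 7.923836708068848)
post 171 [0.63383917 0.07632346] (8.00023078918457, 5.011122703552246)
```

Request:
send_rows:
  increments: [0.03, 0, 1.2, 0, 0.03, 0, 2.4, 0, 0.03, 0, 3.3, 0, 0.03, 0, 3.9, 0, 0.03, 0, 4.1, 0]

```text
time_s: 39.28
tcp_pos: [0.5675, 0.0692, 0.0602]
orientation: [-2.127, -2.311, 0.001]
ft_force: [-7.1, -1.0, 18.3]
opening: 0.037
gripper_force: 70.9
```

Request:
send_rows:
  increments: [0, 0, 0, 0, 0, 0, 0, 0, 0, 0, 0.05, 0, 0, 0, 0.05, 0]

```text
time_s: 39.62
tcp_pos: [0.5675, 0.0693, 0.0604]
orientation: [-2.127, -2.312, 0.001]
ft_force: [-6.7, -0.9, 11.6]
opening: 0.0374
gripper_force: 68.6
```

Request:
send_rows:
  increments: [0, 0, 0, 0, 0, 0, 0, 0, 0, 0, 0, 0, 0, 0, 0, 0]
  jaw: 7.5

```text
time_s: 39.95
tcp_pos: [0.5682, 0.0694, 0.0593]
orientation: [-2.127, -2.312, 0.0]
ft_force: [0.5, 0.1, -0.7]
opening: 0.0752
gripper_force: 0.0
```

Request:
send_rows:
  increments: [0, 0, -2, 0, 0, 0, -5, 0, 0, 0, -8, 0, 0, 0, -10, 0, 0, 0, -10, 0]

```text
time_s: 40.37
tcp_pos: [0.57, 0.0696, 0.1644]
orientation: [2.124, 2.309, 0.008]
ft_force: [0.7, -0.3, 0.2]
opening: 0.0753
gripper_force: 0.0
```

Request:
send_rows:
  increments: [0, 0, 0, 0, 0, 0, 0, 0, 0, 0, 0, 0, 0, 0, 0, 0]

```text
time_s: 40.7
tcp_pos: [0.5677, 0.0693, 0.1584]
orientation: [-2.126, -2.311, 0.002]
ft_force: [-1.0, -0.6, 0.1]
opening: 0.0751
gripper_force: 0.0
```

```bash
python3 - <<'E'
from clip import *
st,T,c,im,d,P=rects((.4,.7,-.02,.25,.0745,.125));save('w17',im)
x0,y0,z0=P[...,0],P[...,1],P[...,2]
for b in blobs(P,(z0>.085)&(z0<.096)&(np.abs(x0-.63)<.03)&(y0<.25)&(im[...,0].astype(int)>im[...,2]+25),20): print('post',b[0],b[1],b[2])
print(st['time_s'],st['tcp_pos'],st['ft_force'],st['opening'],phi_of(st))
f=-.808
o=np.array([.4787,-.3651])-.020*np.array([math.cos(f),math.sin(f)]);print('tcp target',o)
plan([(.47,-.08,.17,-.1,8.4,0),(o[0],o[1],.12,f,None,2)],sync=True)
E
```

```text
7517 [0.5813 0.1916] [ 26.3 102.9] axis deg 4.5 rad 0.079 0.083
6583 [0.5863 0.133 ] [ 30.6 102.5] axis deg 4.5 rad 0.079 0.083
5827 [0.5911 0.0717] [ 30.4 102.4] axis deg 5.8 rad 0.102 0.083
200 [0.6384 0.0133] [6.7 7.9] axis deg 62.9 rad 1.098 0.087
post 239 [0.62421454 0.19774689] (7.857522964477539, 7.717150688171387)
post 182 [0.62908813 0.13609006] (7.616150856018066, 7.62667179107666)
post 156 [0.63408441 0.07458235] (7.488436222076416, 7.270757675170898)
post 110 [0.63809546 0.01305671] (8.126808166503906, 5.4264092445373535)
40.7 [0.56766093 0.0693132  0.15835945] [-1.01689046 -0.622621    0.14778544] 0.07508703486663887 0.08301576107771964
tcp target [ 0.46488109 -0.35064187]
[-7.04, -5.49, -0.57, 0.091] x 3 jaw 8.4 
[-7.5, -4.83, -0.58, 0.092] x 3  
[-13.49, 1.1, 2.5, 0.354] x 4  
[-12.27, 5.71, 2.5, 0.354] x 5  +hold 1
```

Request:
send_rows:
  increments: [-7.04, -5.49, -0.57, 0.091, -7.04, -5.49, -0.57, 0.091, -7.04, -5.49, -0.57, 0.091]
  jaw: 8.4

```text
time_s: 41.0
tcp_pos: [0.5167, -0.0085, 0.1656]
orientation: [-2.233, -2.21, 0.003]
ft_force: [-0.8, 0.2, 0.0]
opening: 0.0842
gripper_force: 0.0
```

Request:
send_rows:
  increments: [-7.5, -4.83, -0.58, 0.092, -7.5, -4.83, -0.58, 0.092, -7.5, -4.83, -0.58, 0.092]

```text
time_s: 41.25
tcp_pos: [0.4678, -0.0832, 0.1716]
orientation: [2.332, 2.104, -0.002]
ft_force: [-0.4, 0.9, -0.3]
opening: 0.0836
gripper_force: 0.0
```

Request:
send_rows:
  increments: [-13.49, 1.1, 2.5, 0.354, -13.49, 1.1, 2.5, 0.354, -13.49, 1.1, 2.5, 0.354, -13.49, 1.1, 2.5, 0.354]

```text
time_s: 41.58
tcp_pos: [0.467, -0.2191, 0.1444]
orientation: [-2.671, -1.652, 0.002]
ft_force: [0.3, 0.5, -0.1]
opening: 0.0839
gripper_force: 0.0
```

Request:
send_rows:
  increments: [-12.27, 5.71, 2.5, 0.354, -12.27, 5.71, 2.5, 0.354, -12.27, 5.71, 2.5, 0.354, -12.27, 5.71, 2.5, 0.354, -12.27, 5.71, 2.5, 0.354]

```text
time_s: 42.0
tcp_pos: [0.4645, -0.3528, 0.1191]
orientation: [-2.915, -1.165, 0.002]
ft_force: [0.9, -0.3, -0.3]
opening: 0.084
gripper_force: 0.0
```

Request:
send_rows:
  increments: [0, 0, 0, 0, 0, 0, 0, 0, 0, 0, 0, 0, 0, 0, 0, 0]

```text
time_s: 42.33
tcp_pos: [0.4659, -0.3495, 0.1218]
orientation: [2.914, 1.172, 0.001]
ft_force: [0.1, 0.2, 0.3]
opening: 0.084
gripper_force: 0.0
```

```bash
python3 - <<'E'
from clip import *
st,T,c,im,d,P=rects((.38,.56,-.45,-.25,.006,.043));save('w18',im)
print(st['time_s'],st['tcp_pos'],phi_of(st))
x,y,f=.4649,-.3506,-.808
a,b=np.array([.6393,.0127])-.067*np.array([.9966,.0829]);print(a,b)
plan([(x,y,-.013,f,8.4,2),(x,y,-.013,f,0,4),(x,y,.10,f,None,1),(a,b,.10,.083,None,5)])
E
```

```text
4507 [ 0.4788 -0.3652] [ 30.5 102.2] axis deg 134.2 rad 2.343 0.013
42.3333 [ 0.46586149 -0.3494729   0.1217889 ] -0.8058903596465395
0.5725278 0.007145699999999999
cmd-meas mm [-0.9 -1.  -1.7] -0.0018
[-0.0, -0.0, 13.3, -0.0] x 5 jaw 8.4 +hold 1
[-0.0, -0.0, 0.0, -0.0] x 5 jaw 0 
[-0.0, -0.0, -11.3, -0.0] x 4  
[10.83, -6.14, 0.0, -0.297] x 3  
[12.16, -2.71, 0.0, -0.297] x 3  
[12.41, 0.98, 0.0, -0.297] x 5  +hold 3
```

Request:
send_rows:
  increments: [0, 0, 3, 0, 0, 0, 6, 0, 0, 0, 8.5, 0, 0, 0, 11, 0, 0, 0, 13, 0]

```text
time_s: 42.8
tcp_pos: [0.4651, -0.3495, -0.0105]
orientation: [-2.914, -1.171, 0.001]
ft_force: [1.1, -0.3, 0.7]
opening: 0.0841
gripper_force: 0.0
```

Request:
send_rows:
  increments: [0, 0, 0.3, 0, 0, 0, 0.3, 0, 0, 0, 0.3, 0, 0, 0, 0.3, 0]

```text
time_s: 43.13
tcp_pos: [0.4664, -0.3511, -0.0098]
orientation: [2.913, 1.169, 0.002]
ft_force: [-0.4, -0.0, -0.4]
opening: 0.0842
gripper_force: 0.0
```

Request:
send_rows:
  increments: [0, 0, 0, 0, 0, 0, 0, 0, 0, 0, 0, 0, 0, 0, 0, 0, 0, 0, 0, 0]
  jaw: 0

```text
time_s: 43.55
tcp_pos: [0.468, -0.3529, -0.0077]
orientation: [2.909, 1.166, 0.006]
ft_force: [2.2, -1.5, 16.2]
opening: 0.0375
gripper_force: 58.7
```

Request:
send_rows:
  increments: [0, 0, -3, 0, 0, 0, -6, 0, 0, 0, -9, 0, 0, 0, -11.3, 0, 0, 0, -11.3, 0]

```text
time_s: 43.97
tcp_pos: [0.4672, -0.352, 0.1071]
orientation: [2.91, 1.167, 0.006]
ft_force: [0.6, 0.0, 0.4]
opening: 0.0367
gripper_force: 63.7
```

Request:
send_rows:
  increments: [10.83, -6.14, 0, -0.297, 10.83, -6.14, 0, -0.297, 10.83, -6.14, 0, -0.297]

```text
time_s: 44.22
tcp_pos: [0.5011, -0.2304, 0.1008]
orientation: [-2.707, -1.595, 0.0]
ft_force: [1.5, -0.2, -0.7]
opening: 0.0367
gripper_force: 63.7
```

Request:
send_rows:
  increments: [12.16, -2.71, 0, -0.297, 12.16, -2.71, 0, -0.297, 12.16, -2.71, 0, -0.297]

```text
time_s: 44.47
tcp_pos: [0.5371, -0.1101, 0.101]
orientation: [2.439, 1.98, 0.0]
ft_force: [0.5, -0.3, -0.9]
opening: 0.0368
gripper_force: 63.7
```

Request:
send_rows:
  increments: [12.41, 0.98, 0, -0.297, 12.41, 0.98, 0, -0.297, 12.41, 0.98, 0, -0.297, 12.41, 0.98, 0, -0.297, 12.41, 0.98, 0, -0.297]

```text
time_s: 44.88
tcp_pos: [0.573, 0.0093, 0.1005]
orientation: [-2.123, -2.315, 0.001]
ft_force: [0.9, -0.3, -1.3]
opening: 0.037
gripper_force: 63.7
```

Request:
send_rows:
  increments: [0, 0, 0, 0, 0, 0, 0, 0, 0, 0, 0, 0, 0, 0, 0, 0]

```text
time_s: 45.22
tcp_pos: [0.5729, 0.0059, 0.1013]
orientation: [2.13, 2.309, 0.0]
ft_force: [1.3, 0.8, -1.1]
opening: 0.0367
gripper_force: 63.7
```

```bash
python3 - <<'E'
from clip import *
st,T,c,im,d,P=rects((.4,.7,-.08,.053,.10,.13));save('w19',im)
print(st['time_s'],st['tcp_pos'],st['opening'],phi_of(st))
x0,y0,z0=P[...,0],P[...,1],P[...,2]
for b in blobs(P,(z0>.085)&(z0<.096)&(np.abs(x0-.63)<.03)&(y0<.25)&(im[...,0].astype(int)>im[...,2]+25),20): print('post',b[0],b[1],b[2])
E
```

```text
10625 [0.6038 0.0089] [ 30.8 102. ] axis deg 5.1 rad 0.089 0.122
45.2167 [0.57286578 0.00593913 0.10126732] 0.036660528758137904 0.08097460185488023
post 321 [0.63410437 0.07428177] (8.12896728515625, 7.764946460723877)
post 160 [0.63893781 0.0146657 ] (8.052189826965332, 4.343662261962891)
```

Request:
send_rows:
  increments: [0.05, -0.02, 1.2, 0, 0.05, -0.02, 2.3, 0, 0.05, -0.02, 3.1, 0, 0.05, -0.02, 3.7, 0, 0.05, -0.02, 3.9, 0]

```text
time_s: 45.68
tcp_pos: [0.5722, 0.0075, 0.0623]
orientation: [-2.127, -2.311, 0.001]
ft_force: [-7.2, -0.5, 18.3]
opening: 0.0368
gripper_force: 70.6
```

Request:
send_rows:
  increments: [0, 0, 0, 0, 0, 0, 0, 0, 0, 0, 0.05, 0, 0, 0, 0.05, 0]

```text
time_s: 46.02
tcp_pos: [0.5722, 0.0075, 0.0624]
orientation: [-2.127, -2.312, 0.001]
ft_force: [-4.9, -0.6, 11.1]
opening: 0.0367
gripper_force: 68.2
```

Request:
send_rows:
  increments: [0, 0, 0, 0, 0, 0, 0, 0, 0, 0, 0, 0, 0, 0, 0, 0]
  jaw: 7.5

```text
time_s: 46.35
tcp_pos: [0.5728, 0.0077, 0.0613]
orientation: [-2.127, -2.312, 0.0]
ft_force: [-0.5, 0.3, -0.1]
opening: 0.0747
gripper_force: 0.0
```

Request:
send_rows:
  increments: [0, 0, -2, 0, 0, 0, -5, 0, 0, 0, -8, 0, 0, 0, -10, 0, 0, 0, -10, 0]

```text
time_s: 46.77
tcp_pos: [0.5746, 0.0077, 0.1664]
orientation: [2.124, 2.308, 0.007]
ft_force: [1.2, -0.4, 0.4]
opening: 0.075
gripper_force: 0.0
```

Request:
send_rows:
  increments: [0, 0, 0, 0, 0, 0, 0, 0, 0, 0, 0, 0, 0, 0, 0, 0]

```text
time_s: 47.1
tcp_pos: [0.5722, 0.0076, 0.1603]
orientation: [-2.126, -2.311, 0.002]
ft_force: [0.7, -0.5, 0.5]
opening: 0.0747
gripper_force: 0.0
```

```bash
python3 - <<'E'
from clip import *
st,T,c,im,d,P=rects((.4,.7,-.08,.25,.0745,.125));save('w20',im)
x0,y0,z0=P[...,0],P[...,1],P[...,2]
for b in blobs(P,(z0>.085)&(z0<.096)&(np.abs(x0-.63)<.03)&(y0<.25)&(im[...,0].astype(int)>im[...,2]+25),20): print('post',b[0],b[1],b[2])
print(st['time_s'],st['tcp_pos'],st['ft_force'],st['opening'],phi_of(st))
plan([(.62,-.27,.16,-.3,0,3)],sync=True)
E
```

```text
7355 [0.5866 0.1307] [ 26.4 102.5] axis deg 4.4 rad 0.077 0.083
6563 [0.5912 0.0712] [ 30.9 102.1] axis deg 4.9 rad 0.085 0.083
5790 [0.596  0.0095] [ 30.9 102.4] axis deg 4.0 rad 0.07 0.083
post 229 [0.62915222 0.13603885] (7.413503170013428, 7.758955955505371)
post 176 [0.63440656 0.07436419] (7.992217540740967, 7.591066837310791)
post 155 [0.63929694 0.01280052] (7.573182582855225, 7.667001247406006)
47.1 [0.5722494  0.00763064 0.16030813] [ 0.65542032 -0.46862625  0.54903461] 0.07469617369641937 0.08304593772952205
[-14.03, 1.23, 0.03, 0.191] x 4 jaw 0 
[-13.55, 3.86, 0.02, 0.192] x 5  +hold 2
```

All four clips are on, each with its post at about 64 mm. Next, a look at the logger switch.

```bash
python3 - <<'E'
from clip import *
plan([(.62,-.27,.16,.06,0,4)],sync=True)
E
```

```text
[-14.03, 1.23, 0.03, 0.011] x 4 jaw 0 
[-14.02, 1.38, 0.02, 0.012] x 5  +hold 3
```

Request:
send_rows:
  increments: [-14.03, 1.23, 0.03, 0.011, -14.03, 1.23, 0.03, 0.011, -14.03, 1.23, 0.03, 0.011, -14.03, 1.23, 0.03, 0.011]
  jaw: 0

```text
time_s: 47.48
tcp_pos: [0.5966, -0.1353, 0.1603]
orientation: [-2.143, -2.297, 0.002]
ft_force: [1.0, -0.6, -0.3]
opening: 0.0269
gripper_force: 0.0
```

Request:
send_rows:
  increments: [-14.02, 1.38, 0.02, 0.012, -14.02, 1.38, 0.02, 0.012, -14.02, 1.38, 0.02, 0.012, -14.02, 1.38, 0.02, 0.012, -14.02, 1.38, 0.02, 0.012]

```text
time_s: 47.9
tcp_pos: [0.6201, -0.2737, 0.1592]
orientation: [-2.157, -2.282, 0.002]
ft_force: [0.6, 0.5, -0.3]
opening: -0.0001
gripper_force: 0.0
```

Request:
send_rows:
  increments: [0, 0, 0, 0, 0, 0, 0, 0, 0, 0, 0, 0, 0, 0, 0, 0]

```text
time_s: 48.23
tcp_pos: [0.6206, -0.2688, 0.1616]
orientation: [2.152, 2.288, 0.0]
ft_force: [-0.1, -0.1, -0.5]
opening: -0.0002
gripper_force: 0.0
```

```bash
python3 - <<'E'
from clip import *
st,T,c,im,d,P=rects((.56,.7,-.28,-.12,.02,.04));save('w21',im)
print(st['time_s'],st['tcp_pos'],phi_of(st))
for r in landmark_of('ridge','wrist'): print(r['p'],r['at'],at_z(T,c,*r['at'],.034))
x0,y0,z0=P[...,0],P[...,1],P[...,2]
reg=(x0>.58)&(x0<.67)&(y0>-.24)&(y0<-.14)
for b in blobs(P,(z0>.0325)&(z0<.037)&reg,15): print('hi',b)
for b in blobs(P,(im.min(-1)>170)&reg,15): print('white',b)
# finger tip in tool frame
m=R.from_rotvec(st['orientation']).as_matrix();Q=((P-np.array(st['tcp_pos']))@m)
s=np.isfinite(Q[...,0])&(np.abs(Q[...,1])<.02)&(np.abs(Q[...,0])<.014)&(Q[...,2]>-.08)&(Q[...,2]<.0)
q=Q[s];print(len(q),q.min(0),q.max(0),np.percentile(q[:,0],[5,50,95]),np.percentile(q[:,2],[95,99]),np.percentile(q[:,1],[1,99]))
E
```

```text
18077 [ 0.632  -0.1861] [ 76.9 129.6] axis deg 93.5 rad 1.632 0.029
48.2333 [ 0.62064315 -0.26877898  0.16155249] 0.06141810322270317
0.45 [322.6, 117.6] [ 0.61862205 -0.1983047   0.034     ]
hi (np.int32(126), array([ 0.62024585, -0.19642387]), (11.468002319335938, 5.489030838012695), 3.485225200653076, np.float64(0.03347742111442226), array([317, 111,  17,   9], dtype=int32))
white (np.int32(1743), array([ 0.5865119 , -0.18993678]), (13.035468101501465, 99.81434631347656), 0.019941719248890877, np.float64(-0.00055693972320775), array([272,  34,  18, 135], dtype=int32))
white (np.int32(2287), array([ 0.65021936, -0.18992004]), (26.56443214416504, 44.64853286743164), 3.237901210784912, np.float64(0.030000502828086195), array([348,  75,  39,  66], dtype=int32))
white (np.int32(126), array([ 0.62062408, -0.1967426 ]), (10.75217056274414, 4.81427001953125), 3.47743558883667, np.float64(0.03346552194624017), array([318, 112,  16,   8], dtype=int32))
5220 [-0.01143724 -0.01997649 -0.07999806] [ 0.01391189  0.01999928 -0.03698812] [-0.0032991   0.01052148  0.01237997] [-0.04257586 -0.03909161] [-0.01807848  0.01780669]
```

View pics/w21.png

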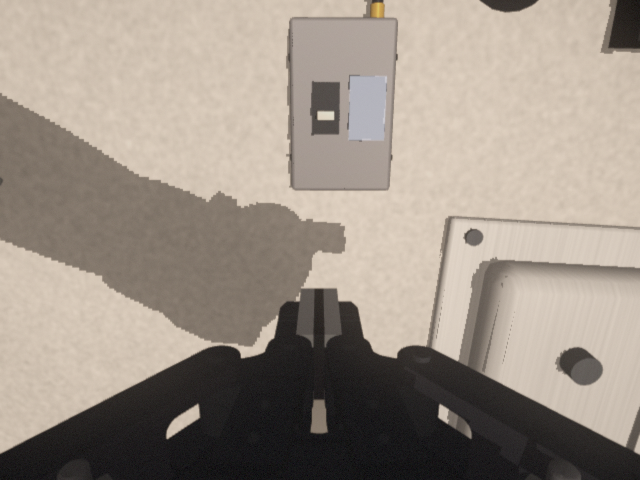

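The ridge is at pixel (326,116), which is (0.6204, −0.1965) at z≈0.0335. The aerial points up the image (+y). Next I'll place the shut fingertips behind it, touch down lightly, then push.

```bash
python3 - <<'E'
from clip import *
plan([(.6214,-.2165,.03,.061,0,2),(.6214,-.2165,.001,.061,None,3)],sync=False)
E
```

```text
cmd-meas mm [-0.6 -1.  -1.6] -0.0012
[5.33, 0.46, 13.0, -0.001] x 5 jaw 0 +hold 1
[0.0, -0.0, 2.9, -0.0] x 4
```

Request:
send_rows:
  increments: [5.33, 0.46, 4, 0, 5.33, 0.46, 8, 0, 5.33, 0.46, 11, 0, 5.33, 0.46, 13, 0, 5.33, 0.46, 13, 0]
  jaw: 0

```text
time_s: 48.75
tcp_pos: [0.6186, -0.2142, 0.0249]
orientation: [-2.146, -2.283, 0.006]
ft_force: [-0.0, -0.2, -0.6]
opening: -0.0002
gripper_force: 0.0
```

Request:
send_rows:
  increments: [0, 0, 1, 0, 0, 0, 2, 0, 0, 0, 2.9, 0, 0, 0, 2.9, 0, 0, 0, 2.9, 0]

```text
time_s: 49.17
tcp_pos: [0.622, -0.2168, 0.0025]
orientation: [2.154, 2.287, 0.0]
ft_force: [0.2, 0.5, -0.1]
opening: 0.0002
gripper_force: 0.0
```

Request:
send_rows:
  increments: [0, 0, 0.2, 0, 0, 0, 0.2, 0, 0, 0, 0.2, 0, 0, 0, 0.2, 0]

```text
time_s: 49.5
tcp_pos: [0.6221, -0.2167, 0.0006]
orientation: [2.153, 2.287, 0.0]
ft_force: [-0.7, -0.1, 0.4]
opening: -0.0002
gripper_force: 0.0
```

Request:
send_rows:
  increments: [0, 0, 0.2, 0, 0, 0, 0.2, 0, 0, 0, 0.2, 0, 0, 0, 0.2, 0]

```text
time_s: 49.83
tcp_pos: [0.6219, -0.2165, -0.0018]
orientation: [-2.154, -2.287, 0.0]
ft_force: [0.4, 0.3, 0.7]
opening: -0.0003
gripper_force: 0.0
```

Request:
send_rows:
  increments: [0, 0, 0.15, 0, 0, 0, 0.15, 0, 0, 0, 0.15, 0, 0, 0, 0.15, 0]

```text
time_s: 50.17
tcp_pos: [0.6219, -0.2165, -0.0034]
orientation: [-2.154, -2.287, 0.0]
ft_force: [0.3, 0.2, 0.9]
opening: 0.0
gripper_force: 0.0
```

```bash
python3 - <<'E'
from clip import *
st=observe();T,c=T_cam('wrist',st);im,d=capture('wrist');P=cloud(T,c,d)
print(st['tcp_pos'],st['ft_force'],phi_of(st))
x0,y0,z0=P[...,0],P[...,1],P[...,2]
reg=(x0>.60)&(x0<.637)&(y0>-.22)&(y0<-.16)
for b in blobs(P,(im.min(-1)>150)&reg&(z0<.04),15): print('white',b)
m=R.from_rotvec(st['orientation']).as_matrix();Q=((P-np.array(st['tcp_pos']))@m)
s=np.isfinite(Q[...,0])&(np.abs(Q[...,1])<.008)&(np.abs(Q[...,0])<.0125)&(Q[...,0]>.008)&(Q[...,2]>-.05)
q=P[s];print(len(q),np.sort(q[:,2])[:10],q[:,1].max())
save('w22',im)
E
```

```text
[ 0.62186404 -0.21653578 -0.00336111] [0.3417864  0.21911298 0.93505411] 0.05995506155026426
white (np.int32(2956), array([ 0.6184549 , -0.16839543]), (16.854734420776367, 36.991424560546875), 89.70765686035156, np.float64(0.029439392579261314), array([266, 157, 108,  53], dtype=int32))
white (np.int32(115), array([ 0.63635504, -0.17719862]), (17.295820236206055, 1.2773349285125732), 89.99515533447266, np.float64(0.02999169681353947), array([365, 188,   7,  47], dtype=int32))
white (np.int32(309), array([ 0.62045111, -0.19628188]), (11.238388061523438, 5.8052592277526855), 4.032012939453125, np.float64(0.03348648182625555), array([304, 256,  32,  14], dtype=int32))
921 [0.02806407 0.02841305 0.02845288 0.02860749 0.02862877 0.0286742
 0.02871897 0.02873823 0.02876837 0.02881323] -0.20368140515641317
```

Request:
send_rows:
  increments: [0, 0, 0.15, 0, 0, 0, 0.15, 0, 0, 0, 0.15, 0, 0, 0, 0.15, 0]

```text
time_s: 50.55
tcp_pos: [0.6221, -0.2166, -0.0047]
orientation: [2.154, 2.287, 0.0]
ft_force: [-0.0, -0.3, 1.8]
opening: 0.0001
gripper_force: 0.8
```

Request:
send_rows:
  increments: [0, 0, 0.1, 0, 0, 0, 0.1, 0, 0, 0, 0.1, 0, 0, 0, 0.1, 0]

```text
time_s: 50.88
tcp_pos: [0.6221, -0.2166, -0.0047]
orientation: [2.153, 2.286, 0.001]
ft_force: [-2.8, 0.1, 8.3]
opening: -0.0001
gripper_force: 4.0
```

Touching the logger's top at TCP z = −4.7 mm. Lifting about 1 mm, then pushing +y.

Request:
send_rows:
  increments: [0, 0, -0.2, 0, 0.1, 0, -0.2, 0, 0.2, 0, -0.2, 0, 0.3, 0, -0.2, 0, 0.4, 0, -0.2, 0]

```text
time_s: 51.3
tcp_pos: [0.6215, -0.2123, -0.0042]
orientation: [-2.153, -2.287, 0.0]
ft_force: [0.0, 0.6, -0.0]
opening: 0.0001
gripper_force: 0.0
```

Request:
send_rows:
  increments: [0.2, 0, 0, 0, 0.4, 0, 0, 0, 0.6, 0, 0, 0, 0.8, 0, 0, 0, 1.0, 0, 0, 0]

```text
time_s: 51.72
tcp_pos: [0.621, -0.2021, -0.0039]
orientation: [-2.154, -2.287, -0.0]
ft_force: [-0.8, -0.6, 0.7]
opening: -0.0004
gripper_force: 0.0
```

Request:
send_rows:
  increments: [0.1, 0, 0, 0, 0.2, 0, 0, 0, 0.2, 0, 0, 0, 0.2, 0, 0, 0, 0.2, 0, 0, 0]

```text
time_s: 52.13
tcp_pos: [0.6209, -0.2005, -0.0039]
orientation: [-2.154, -2.287, -0.0]
ft_force: [-0.5, 0.3, -0.2]
opening: -0.0002
gripper_force: 0.1
```

```bash
cat > sw.py <<'E'
from clip import *
st=observe();T,c=T_cam('wrist',st);im,d=capture('wrist');P=cloud(T,c,d)
print(st['time_s'],st['tcp_pos'],st['ft_force'],phi_of(st))
x0,y0,z0=P[...,0],P[...,1],P[...,2]
reg=(x0>.60)&(x0<.637)&(y0>-.215)&(y0<-.172)
for b in blobs(P,(im.min(-1)>150)&reg&(z0<.04)&(z0>.032),15): print('white',b[0],b[1],b[2])
E
python3 sw.py
```

```text
52.1333 [ 0.62089013 -0.20051768 -0.00390502] [-0.46783951  0.27174708 -0.20714274] 0.06001943687285487
white 21 [ 0.62444653 -0.18435941] (1.858595848083496, 1.4950190782546997)
```

Request:
send_rows:
  increments: [0.1, 0, 0, 0, 0.2, 0, 0, 0, 0.2, 0, 0, 0, 0.2, 0, 0, 0, 0.2, 0, 0, 0]

```text
time_s: 52.6
tcp_pos: [0.6209, -0.2002, -0.0038]
orientation: [2.154, 2.284, -0.003]
ft_force: [0.5, -8.1, -1.5]
opening: -0.0002
gripper_force: 3.9
```

Request:
send_rows:
  increments: [-0.5, 0, 0, 0, -1.5, 0, -1, 0, -1.5, 0, -5, 0, -1.5, 0, -9, 0, -1.5, 0, -12, 0]

```text
time_s: 53.02
tcp_pos: [0.6218, -0.2136, 0.1192]
orientation: [2.153, 2.286, 0.002]
ft_force: [1.0, -0.5, 0.4]
opening: 0.0001
gripper_force: 0.0
```

Request:
send_rows:
  increments: [-2, 0, 0, 0, -3, 0, 0, 0, -3, 0, 0, 0, -3, 0, 0, 0, -3, 0, 0, 0]

```text
time_s: 53.43
tcp_pos: [0.6228, -0.2429, 0.1144]
orientation: [-2.152, -2.285, 0.001]
ft_force: [-0.4, 0.8, -0.6]
opening: 0.0002
gripper_force: 0.0
```

```bash
python3 sw.py
```

```text
53.4333 [ 0.62276378 -0.24288676  0.11436672] [-0.35399549  0.75788369 -0.57392522] 0.05973995291998165
white 164 [ 0.62010614 -0.18668088] (11.099958419799805, 4.860262393951416)
```

The switch moved 9.8 mm to its stop (8 N). Final check of the clips and caps.

```bash
python3 - <<'E'
from clip import *
st,T,c,im,d,P=rects((.5,.7,-.05,.25,.0745,.125),'top')
x0,y0,z0=P[...,0],P[...,1],P[...,2]
for b in blobs(P,(im.min(-1)>110)&(x0>.32)&(x0<.43)&(y0>.21)&(y0<.38)&(z0>.015),15): print('cap',b[0],b[1],b[2],b[4])
save('fin',cv2.resize(im[170:360,130:400],None,fx=2.9,fy=2.9,interpolation=cv2.INTER_CUBIC))
E
```

```text
366 [0.5979 0.0104] [ 32.9 103.6] axis deg 9.8 rad 0.171 0.084
372 [0.5904 0.1335] [ 30.9 108.1] axis deg 3.8 rad 0.067 0.083
369 [0.5929 0.0714] [ 30.5 102.3] axis deg 4.0 rad 0.07 0.084
376 [0.5826 0.1954] [ 32.5 104.3] axis deg 9.4 rad 0.164 0.084
cap 85 [0.38605948 0.34562216] (22.687206268310547, 24.2506160736084) 0.029193631387128827
cap 91 [0.38107996 0.31366986] (23.856061935424805, 26.970056533813477) 0.029472772743491138
cap 91 [0.37893616 0.27857111] (25.590599060058594, 24.20993423461914) 0.02923954830466924
cap 97 [0.37628552 0.24406253] (23.645009994506836, 25.62895965576172) 0.0287679473857676
```

View pics/fin.png

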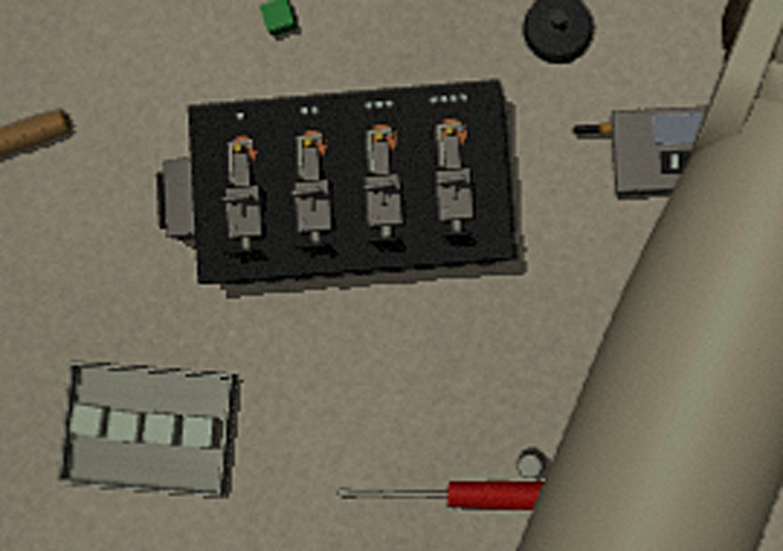

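All four clips grip their posts (at (240,150), (312,145), (380,140) and (450,135)), the four caps stand in the tray at (88–200, 425), and the switch is on. Handing in.

```bash
python3 -c "
from rig import *
print(hand_in())"
```

```text
the job is handed in; nothing more can be done
None
```

I handed the job in at about 53 s: four clips hooked on posts one to four in order, four caps in the tray, the logger switch on its end stop, and the spray bottle never approached; the hand-in call returned no verdict.

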